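Load the flask press, free its safety catch and hold the lever down

TASK

Lay the thick steel flask half on the middle of the hand press's round plate and then the thinner half, bevelled side up as it lies, centred on top of it. Then flip the press's safety catch by pushing its thumb tab fully down, pull the lever bar over towards the front and down until its pad presses firmly on the stack, and finish while still holding the lever pressed down with the fingers. Leave the gauze packet and the small glass dish where they are.

Things in the scene. Friction and masses are not known exactly. Their poses are not given: they have to be found in the camera images.
- press: Small white hand press, fixed; place and yaw vary. Origin on the trolley top under its plate's centre; x points to its back (lever hinge), y to the catch's side, z up. White foot x -85..140, y -75..115 mm, top at z 22; two cheeks at the back (x 82..118, y +-49, up to z 106); catch post (x 22..48, y 100..108, up to z 133).
- plate_center (a point): Centre of the upper face of the press's fixed round steel plate, 88 mm across, 32 mm above the trolley top.
- lever_hinge (a point): Point on the lever's hinge axis midway between the cheeks; the axis runs along the press's y. 100 mm behind the plate centre (press x +100), 88 mm above the trolley top. A spring pushes the lever back to 0: the bar needs about 3 N at the start, 7 N near level, more to press the stack. The catch blocks the lever near 0 until flipped.
- lever_bar (a point): Middle of the lever's cross bar (moves with the lever), 190 mm from the hinge axis. The lever is a steel bail: two flat side arms at press y +-58 mm, joined at the free end by a round bar along press y with a black sleeve 16 mm thick, 96 mm long; it can turn in a light pinch. 100 mm from the hinge a beam carries a round pad 48 mm across.
- lever (a joint): Lever angle, rad. 0 (start): standing up, leaning 10 degrees to the back, bar 275 mm above the trolley top and 34 mm behind the hinge. Grows as the bar is pulled to the front and down; at 1.75 it is level, bar 88 mm above the trolley top and 190 mm in front of the hinge, and the pad lies flat on the stack of both halves.
- catch_tab (a point): Middle of the top of the safety catch's thumb tab, 22 x 22 mm. The catch is a dark steel rocker on the post at the press's +y side: pivot along press y at press x +35, y +91, z 120 mm, hook to the back before a lug on the lever's shaft, tab to the front and up. At the start the tab is at about press x +4, y +91, z 138 mm.
- catch (a joint): Catch angle in rad. 0 about the start, hook engaged; it grows to 0.75 (its stop) as the tab is pushed down by about 25 mm, which raises the hook; from 0.45 on the lever is free. About 4 to 5 N on the tab move it; friction holds it where it is left.
- lower_half: Thick flask half: plain steel disc 54 mm across and 22 mm high with straight sides, lying loose and flat on the trolley. Origin at the centre of its underside, z up. About 0.2 kg.
- upper_half: Thinner flask half: steel disc 54 mm across and 16 mm high, straight side for the lower 12 mm, then bevelled to a flat top 42 mm across, lying loose and flat with the bevel up. Origin at the centre of its underside, z up. About 0.14 kg. The two halves may lie in either order of place.
- gauze_packet: Flat carton 86 x 85 x 19 mm, loose bystander, origin under its centre.
- dappen_dish: Small waisted glass dish 33 mm across and 26 mm high, loose bystander, origin under its centre.
Mind the look-alikes: they are no part of the job. What is shaped like the upper_half but blue or brown is not meant.

How it is judged:
By the outcome, as a careful person would: the job done as asked, in the order asked, and still so for the second after the job is handed in, while the arm keeps its last pose, push and grip.
It also fails if it takes over 72 s, if anything falls off the work surface, if the arm or the gripper's body presses on something with over 40 N, if the wrist force passes 120 N, or if a joint passes its speed limit or range.

ROBOT

A 7-joint arm with a two-finger parallel gripper is mounted at the origin on a cart in front of the work surface, level with it; the furniture and walls round the work are solid. World frame = base frame: x ahead of the robot, y to its left, z up, the work surface at z = 0. Lengths are in m, angles in rad, forces in N, time in s.
With the tool pointing down it reaches from about 0.425 to 0.825 m from the base axis. Payload 3.6 kg.
Tool frame: the origin (TCP) lies between the finger pads; the fingertips stand 22 mm ahead of it and the grasp point (between the pads) lies 3 mm ahead of it (bot.nose_length is the distance from the TCP to the fingertips, in m); z points along the fingers, y is the direction in which the jaws open and shut (so a half turn about z gives the same grasp; the last joint's range is limited). The gripper opens to 85 mm and grips with 20 to 120 N. Pads are 22 mm wide; open, the fingers measure 114 mm over their backs; the gripper's body (76 mm by 85 mm) begins 54 mm behind the grasp point. The pads swing forward as they close: fully open they stand 13 mm farther back than shut.
Start: joints at [1.179, 0.615, -0.013, 1.423, 0.008, 1.103, -0.04], TCP at [0.232, -0.607, 0.253] pointing down, gripper open.
Joint ranges: [-3.12, 3.12], [-0.3, 2.06], [-1.34, 1.32], [0.26, 2.42], [-1.36, 4.5], [0.01, 1.98], [-2.84, 2.84]. Speed limits (rad/s): [2.79, 2.79, 3.14, 3.14, 3.14, 3.14, 3.14].

INTERFACE

Orientations are given as a unit quaternion [x, y, z, w].
In Python, from workcell import sense, read_camera, bot, silhouettes, mark_of gives the robot as it stands.
- The arm moves only by the tool drive_tool, never from a script. Its argument "moves" is a list of rows, each an object of numbers: "tx", "ty", "tz": the shift along the tool's x, y, z in cm; "wx", "wy", "wz": the turn, a rotation vector about the tool's x, y, z in rad. A call has 1 to 10 rows; each row is the pose to reach, as a shift and turn from the pose commanded when the call began, along the tool's axes at that moment; what a row does not reach only later rows make up. A row lasts 1/10 s, in which the tool goes at most 50 mm and 8.59 degrees, less where a joint would pass 70% of its speed; a pose out of reach is approached as far as the arm can. A call with a gripper value outside its range is refused whole. "hand" is the finger opening in cm, from 0 to 8.54, set as the call begins (left out, the last holds). The fingers move at their own pace and stop on an object; "newtons" is the grip in N (left out, the last holds). Time passes only in rows, so rows that repeat a pose let the fingers close. It gives the time, the measured TCP pose, the force and the opening at its end, in the units of the state.
- sense(): the state, without advancing time (a new reading comes with each control period).
- read_camera(name): name is "side" or "top" or "wrist"; returns a dict with "img" (480x640x3 uint8, red, green, blue), "mtx" (3x3 intrinsics, pixels), "xyz" and "orientation" of the camera in the world; the wrist camera has in their place "hand_eye" (4x4, takes a point from camera to tool coordinates, whose origin is the TCP and whose axes are the flange's). Camera axes: x right, y down, z forward; pixel columns grow to the right and rows downward; lengths in m; the calibration is good to about 2 mm. A picture is of the moment at which its call begins: read the wrist's pose just before it. There is no depth.
- bot.close_job(): hands the job in, once; it reports no verdict.
Trained networks look in the newest picture that a camera, given by its name, has taken for a name from the list of things; names that differ only in an ending like _2 or _b are one class to them, and where a whole thing is asked for, a point or a joint stands for the part that bears it (a point fixed in the world has none). Each returns a list of dicts, best first, with "score" (0 to 1); they miss things now and then, are a little off and sometimes report something else, mostly with a low value. They report only what shows in the picture. A call takes as long as a camera call. They do not tell look-alikes from the thing itself.
- silhouettes(camera, target): "region" (480x640 bool, what is visible of it) and "centre" ([column, row] in pixels, amid what is visible of it).
- mark_of(camera, target): "centre" ([column, row] in pixels: a listed point, or the origin of a listed thing).
The state is a dict: "time_s": time; "joint_pos": joint angles; "qd": joint speeds; "effort": joint torques, N m; "position": TCP position; "orientation": TCP orientation; "contact_force": force on the tool from outside, world axes, zero at the start; "wrist_torque": the same for the moment, N m; "opening": finger opening in m.
Only numpy, scipy, OpenCV 4.12 (cv2) and the standard library are available. Lean on these libraries where they do the work, as an engineer would, in place of code of your own. Each camera call takes 0.05 s, during which the arm holds its last target.

## Working session

There is one attempt and no reset: what is moved stays moved. The work goes in short steps, Python scripts to look and compute and a tool call to move; the robot and the scene stay as the last step left them, time stands still between calls to the robot, and variables do not carry over. Pictures are saved under pics/ and viewed, and the job is handed in when it is done.

Besides the shell and the picture viewer there is one more tool, called after "Request:" by a JSON object that holds its "fn" and its "kwargs". drive_tool: Moves the arm, as the interface text tells. Its arguments: {"type":"object","properties":{"moves":{"type":"array"},"hand":{"type":"number"},"newtons":{"type":"number"}},"required":["moves"]}

```bash
ls; mkdir -p pics; python3 - <<'E'
from workcell import sense, read_camera, bot, silhouettes, mark_of
import cv2, numpy as np
s=sense(); print(s)
for n in ["side","top","wrist"]:
    c=read_camera(n); cv2.imwrite(f"pics/{n}0.png",c["img"][:,:,::-1]); print(n,{k:np.round(v,4).tolist() for k,v in c.items() if k!="img"})
    for t in ["press","plate_center","lever_hinge","lever_bar","catch_tab","lower_half","upper_half","gauze_packet","dappen_dish"]:
        print(t,[(np.round(d["centre"],1).tolist(),round(d["score"],2)) for d in mark_of(n,t)][:5])
E
```

```text
pics
{'time_s': 0.0, 'joint_pos': array([ 1.17948845,  0.61592001, -0.01260344,  1.42491095,  0.00811341,
        1.10336719, -0.04040968]), 'qd': array([-0.00191325, -0.00015394,  0.00124213,  0.00021165,  0.00024177,
       -0.00166151, -0.00040118]), 'effort': array([ 4.02158475e-04, -4.69203508e+01,  2.59121452e-01, -1.71028501e+01,
        9.87996580e-03,  9.57694865e-03,  3.12946916e-06]), 'position': array([ 0.23164932, -0.60656772,  0.25213359]), 'orientation': array([ 9.83404917e-01,  1.81419780e-01, -2.59216652e-04, -1.25092976e-03]), 'contact_force': array([-0.54644867,  0.28774461,  0.44930435]), 'wrist_torque': array([-0.06811195,  0.0198864 , -0.01469743]), 'opening': 0.08533733417840238}
side {'mtx': [[619.9087, 0.0, 314.0647], [0.0, 619.9087, 252.5877], [0.0, 0.0, 1.0]], 'xyz': [0.1904, -0.6304, 1.283], 'orientation': [0.9256, -0.2707, 0.0809, -0.252]}
press [([276.8, 260.3], 0.7)]
plate_center [([272.4, 254.8], 0.66)]
lever_hinge [([316.4, 235.5], 0.66)]
lever_bar []
catch_tab [([275.7, 258.4], 0.67), ([262.9, 199.9], 0.49)]
lower_half []
upper_half [([315.0, 442.9],
[... 456 characters left out ...]
.89)]
catch_tab [([236.4, 243.9], 0.7), ([276.7, 261.9], 0.7), ([284.1, 192.0], 0.55)]
lower_half [([388.2, 285.5], 0.78)]
upper_half [([428.0, 315.1], 0.89), ([360.8, 247.1], 0.72), ([395.8, 228.7], 0.63), ([425.8, 280.0], 0.57), ([370.3, 188.2], 0.49)]
gauze_packet [([367.6, 187.6], 0.58)]
dappen_dish [([394.6, 224.0], 0.72), ([439.6, 253.8], 0.58)]
wrist {'mtx': [[333.3499, 0.0, 314.6539], [0.0, 333.3499, 240.54], [0.0, 0.0, 1.0]], 'hand_eye': [[0.0008, -0.9473, -0.3204, 0.0817], [1.0, 0.0008, 0.0002, -0.0007], [0.0, -0.3204, 0.9473, -0.1198], [0.0, 0.0, 0.0, 1.0]]}
press []
plate_center []
lever_hinge []
lever_bar []
catch_tab []
lower_half []
upper_half []
gauze_packet []
dappen_dish []
```

View pics.

View pics/side0.png

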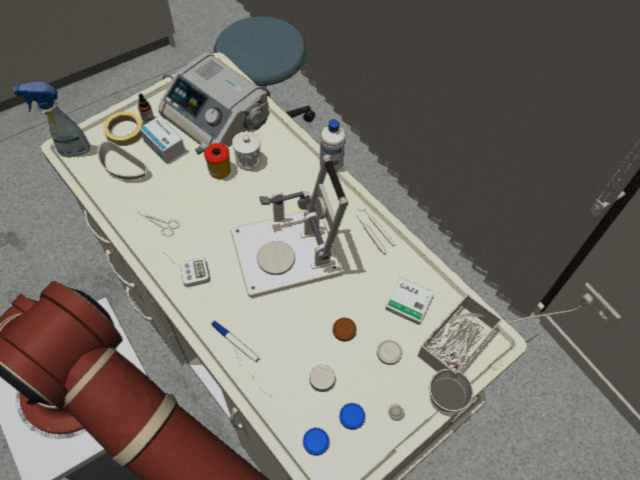

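View pics/top0.png

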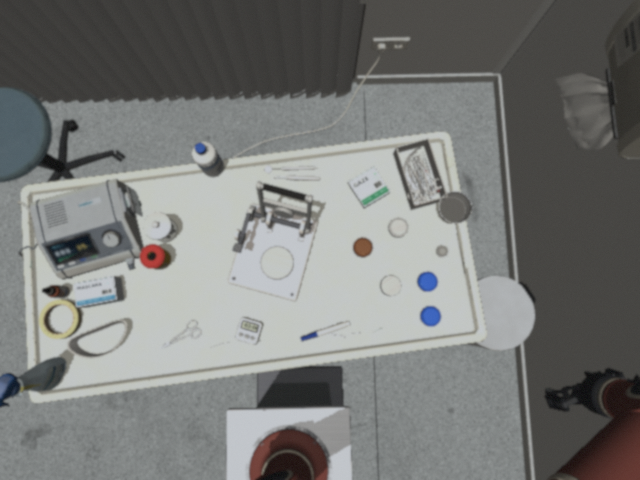

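```bash
python3 - <<'E'
import cv2
a=cv2.imread("pics/top0.png")[170:340,220:470]; cv2.imwrite("pics/topc.png",cv2.resize(a,None,fx=3.2,fy=3.2,interpolation=cv2.INTER_CUBIC))
a=cv2.imread("pics/side0.png")[290:470,220:460]; cv2.imwrite("pics/sidec.png",cv2.resize(a,None,fx=3.2,fy=3.2,interpolation=cv2.INTER_CUBIC))
a=cv2.imread("pics/side0.png")[130:300,200:420]; cv2.imwrite("pics/sidep.png",cv2.resize(a,None,fx=3.2,fy=3.2,interpolation=cv2.INTER_CUBIC))
E
```

```text
(no output)
```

View pics/topc.png

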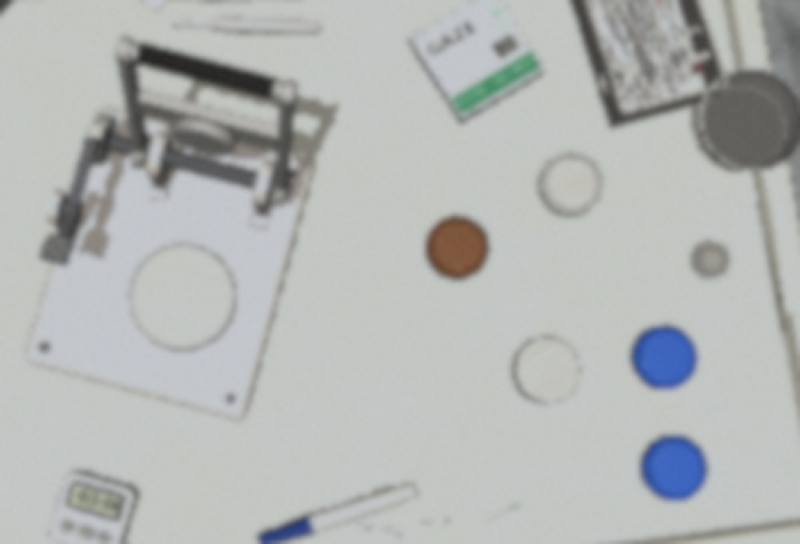

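View pics/sidec.png

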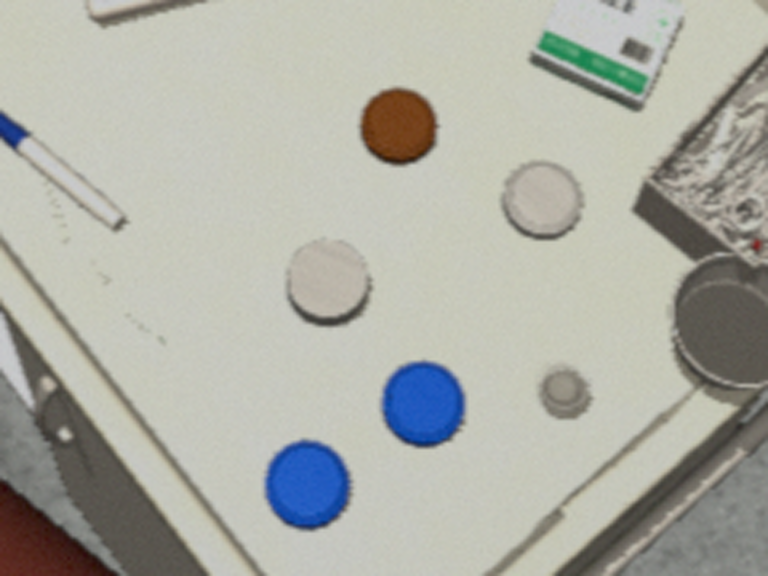

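View pics/sidep.png

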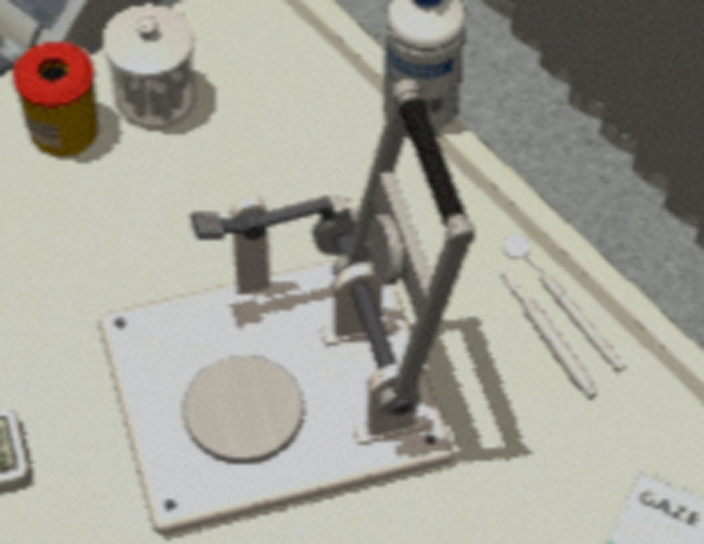

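```bash
cat > h.py <<'E'
import numpy as np, cv2, json
from scipy.spatial.transform import Rotation as R
from workcell import sense, read_camera, bot, silhouettes, mark_of
CAM={"side":dict(K=np.array([[619.9087,0,314.0647],[0,619.9087,252.5877],[0,0,1]]),p=np.array([0.1904,-0.6304,1.283]),q=[0.9256,-0.2707,0.0809,-0.252]),
"top":dict(K=np.array([[486.6778,0,318.2708],[0,486.6778,237.288],[0,0,1]]),p=np.array([0.392,-0.0839,1.3099]),q=[-0.6977,0.7122,-0.0557,0.054])}
def ray(n,uv):
    c=CAM[n]; d=R.from_quat(c["q"]).as_matrix()@np.linalg.inv(c["K"])@np.array([uv[0],uv[1],1.]); return c["p"],d
def plane(n,uv,z):
    p,d=ray(n,uv); return p+d*(z-p[2])/d[2]
def proj(n,X):
    c=CAM[n]; v=(np.atleast_2d(X)-c["p"])@R.from_quat(c["q"]).as_matrix(); w=v@c["K"].T; return w[:,:2]/w[:,2:]
def wristcam():
    s=sense(); c=read_camera("wrist"); T=np.eye(4); T[:3,:3]=R.from_quat(s["orientation"]).as_matrix(); T[:3,3]=s["position"]
    M=T@np.array(c["hand_eye"]); return c,M
def wplane(c,M,uv,z):
    d=M[:3,:3]@np.linalg.inv(c["mtx"])@np.array([uv[0],uv[1],1.]); p=M[:3,3]; return p+d*(z-p[2])/d[2]
def wproj(c,M,X):
    v=(np.atleast_2d(X)-M[:3,3])@M[:3,:3]; w=v@c["mtx"].T; return w[:,:2]/w[:,2:]
E
python3 - <<'E'
from h import *
from scipy.optimize import least_squares
# discs: contour detection on whole images
for n in ["top","side"]:
    im=cv2.imread(f"pics/{n}0.png")
    for nm,guess,h in [("A",{"top":(391,286),"side":(322,377)}[n],.022),("B",{"top":(398,227.5),"side":(389,352)}[n],.016)]:
        print(n,nm,"z=h",plane(n,guess,h).round(4))
    for t in ["upper_half","lower_half","dappen_dish","gauze_packet"]:
        for d in silhouettes(n,t)[:5]: print(n,t,np.round(d["centre"],1),round(d["score"],2),d["region"].sum(), plane(n,d["centre"],.014).round(4))
obs=[("top",(220+183/3.2,170+297/3.2),(0,0,32)),("top",(220+28/3.2,170+358/3.2),(-85,115,22)),("top",(220+243/3.2,170+415/3.2),(-85,-75,22)),
("top",(220+140/3.2,170+52/3.2),(134,48,275)),("top",(220+280/3.2,170+88/3.2),(134,-48,275)),("top",(220+55/3.2,170+248/3.2),(4,91,138)),
("side",(200+243/3.2,130+408/3.2),(0,0,32)),("side",(200+100/3.2,130+316/3.2),(-85,115,22)),("side",(200+158/3.2,130+521/3.2),(-85,-75,22)),
("side",(200+410/3.2,130+105/3.2),(134,48,275)),("side",(200+457/3.2,130+222/3.2),(134,-48,275)),("side",(200+207/3.2,130+224/3.2),(4,91,138))]
def W(x,P): 
    P=np.array(P)/1000.; c,s=np.cos(x[2]),np.sin(x[2]); return np.array([x[0]+c*P[0]-s*P[1],x[1]+s*P[0]+c*P[1],P[2]])
def f(x): return np.concatenate([proj(n,W(x,P))[0]-uv for n,uv,P in obs])
r=least_squares(f,[.55,0,0],loss="soft_l1"); print(r.x); print(f(r.x).reshape(-1,2).round(1))
for n in ("top","side"):
    o=obs; obs=[k for k in o if k[0]==n]; rr=least_squares(f,[.55,0,0]); print(n,rr.x); obs=o
E
```

```text
top A z=h [ 0.4596 -0.2782  0.022 ]
top B z=h [ 0.6169 -0.3049  0.016 ]
top upper_half [398.6 228.5] 0.89 346 [ 0.6144 -0.3067  0.014 ]
top upper_half [431.5 314.9] 0.67 342 [ 0.3822 -0.3826  0.014 ]
top upper_half [428.6 282.2] 0.57 339 [ 0.4681 -0.3798  0.014 ]
top upper_half [362.6 247. ] 0.51 287 [ 0.566  -0.2077  0.014 ]
top lower_half [390.4 287.2] 0.64 297 [ 0.4569 -0.2777  0.014 ]
top dappen_dish [441.5 252.2] 0.62 116 [ 0.5476 -0.4188  0.014 ]
top gauze_packet [370.1 185.8] 0.87 939 [ 0.7347 -0.2341  0.014 ]
top gauze_packet [242.5 232.9] 0.63 249 [0.611  0.1151 0.014 ]
side A z=h [ 0.4585 -0.2766  0.022 ]
side B z=h [ 0.6135 -0.306   0.016 ]
side upper_half [387.2 355.1] 0.97 462 [ 0.6066 -0.3092  0.014 ]
side upper_half [347.6 329.5] 0.97 485 [ 0.568  -0.2133  0.014 ]
side upper_half [353.7 414.9] 0.88 549 [ 0.4709 -0.3775  0.014 ]
side upper_half [316.1 442.3] 0.79 550 [ 0.3753 -0.3824  0.014 ]
side lower_half [320.4 375.9] 0.59 577 [ 0.4586 -0.2705  0.014 ]
side dappen_dish [394.4 410.1] 0.48 209 [ 0.5477 -0.4147  0.014 ]
side gauze_packet [410.2 302.1] 0.93 1361 [ 0.7267 -0.2341  0.014 ]
[ 0.52643703  0.02072294 -0.28113418]
[[-0.  -0.1]
 [-1.9  1. ]
 [ 0.3  1.9]
 [-0.4  0.4]
 [-1.8  0.2]
 [ 0.7 -0.5]
 [ 0.8 -0.3]
 [-0.6 -0.5]
 [-0.2  3. ]
 [ 0.8  0.3]
 [ 0.5  0.1]
 [ 1.6 -0.3]]
top [ 0.52757287  0.0194687  -0.28221629]
side [ 0.52609126  0.02227273 -0.28235396]
```

```bash
cat >> h.py <<'E'
YAW=-0.282; PX=np.array([0.5265,0.0205])
def press(x,y,z):
    c,s=np.cos(YAW),np.sin(YAW); x,y,z=x/1000,y/1000,z/1000
    return np.array([PX[0]+c*x-s*y,PX[1]+s*x+c*y,z])
TH=np.pi+YAW
def go(target,th=TH):
    "delta in tool axes (cm, rad) from the present pose to target pos, tool down, heading th"
    s=sense(); Rm=R.from_quat(s["orientation"])
    d=Rm.inv().apply(np.array(target)-s["position"])*100
    Rt=R.from_matrix(np.array([[np.cos(th),np.sin(th),0],[np.sin(th),-np.cos(th),0],[0,0,-1.]]).reshape(3,3))
    w=(Rm.inv()*Rt).as_rotvec()
    print("t",s["time_s"],"d",d.round(2),"w",w.round(3)); return d,w
E
python3 -c "
from h import *
go([0.459,-0.2775,0.16])"
```

```text
t 1.9 d [ 32.98 -22.7    9.33] w [ 0.    -0.    -2.495]
```

Request:
{"fn": "drive_tool", "kwargs": {"moves": [{"tx": 5,"ty": -3.5,"tz": 1.5,"wz": -0.14},{"tx": 8.5,"ty": -6,"tz": 2.5,"wz": -0.28},{"tx": 12,"ty": -8.5,"tz": 3.5,"wz": -0.42},{"tx": 15.5,"ty": -11,"tz": 4.5,"wz": -0.56},{"tx": 19,"ty": -13.5,"tz": 5.5,"wz": -0.7},{"tx": 22.5,"ty": -16,"tz": 6.5,"wz": -0.84},{"tx": 26,"ty": -18,"tz": 7.5,"wz": -0.98},{"tx": 29,"ty": -20,"tz": 8.5,"wz": -1.12},{"tx": 32,"ty": -22,"tz": 9.3,"wz": -1.26},{"tx": 33,"ty": -22.7,"tz": 9.3,"wz": -1.4}]}}

```text
invalid input
```

```bash
python3 -c "
from h import *
go([0.459,-0.2775,0.16]); print(sense()['joint_pos'].round(2))"
```

```text
t 1.9 d [ 32.98 -22.7    9.33] w [ 0.    -0.    -2.495]
[ 1.18  0.61 -0.01  1.42  0.01  1.1  -0.04]
```

Request:
{"fn": "drive_tool", "kwargs": {"moves": [{"tx": 5,"ty": -3.5,"tz": 1.5,"wx": 0,"wy": 0,"wz": -0.14}]}}

```text
time_s: 2.0
position: [0.2529, -0.5734, 0.2423]
orientation: [0.969, 0.245, -0.003, 0.004]
contact_force: [-0.5, -0.9, -0.3]
opening: 0.0856
```

```bash
python3 -c "
from h import *
go([0.459,-0.2775,0.16]); print(sense()['joint_pos'].round(2))"
```

```text
t 2.0 d [ 32.27 -16.28   7.87] w [-0.006  0.012 -2.364]
[ 1.14  0.58 -0.04  1.52  0.04  1.03  0.01]
```

Request:
{"fn": "drive_tool", "kwargs": {"moves": [{"tx": 3.5,"ty": -2,"tz": 1,"wx": 0,"wy": 0,"wz": -0.14},{"tx": 7,"ty": -4,"tz": 2,"wx": 0,"wy": 0,"wz": -0.28},{"tx": 10.5,"ty": -6,"tz": 3,"wx": 0,"wy": 0,"wz": -0.42},{"tx": 14,"ty": -8,"tz": 4,"wx": 0,"wy": 0,"wz": -0.56},{"tx": 18,"ty": -10,"tz": 5,"wx": 0,"wy": 0,"wz": -0.7},{"tx": 22,"ty": -12,"tz": 6,"wx": 0,"wy": 0,"wz": -0.84},{"tx": 26,"ty": -14,"tz": 7,"wx": 0,"wy": 0,"wz": -0.98},{"tx": 29,"ty": -15,"tz": 7.8,"wx": 0,"wy": 0,"wz": -1.12},{"tx": 31,"ty": -16,"tz": 7.8,"wx": 0,"wy": 0,"wz": -1.26},{"tx": 32.2,"ty": -16.3,"tz": 7.8,"wx": 0,"wy": 0,"wz": -1.4}]}}

```text
time_s: 3.0
position: [0.4637, -0.2658, 0.1635]
orientation: [0.576, 0.818, 0.001, -0.0]
contact_force: [-0.6, 0.1, -0.1]
opening: 0.0854
```

```bash
python3 -c "
from h import *
go([0.459,-0.2775,0.16]); print(sense()['joint_pos'].round(2))"
```

```text
t 3.0 d [-0.95 -0.84  0.35] w [ 0.001 -0.    -0.945]
[ 0.76  0.58 -0.43  1.86  0.33  0.77  0.5 ]
```

Request:
{"fn": "drive_tool", "kwargs": {"moves": [{"tx": -0.9,"ty": -0.8,"tz": 0.3,"wx": 0,"wy": 0,"wz": -0.945},{"tx": -0.9,"ty": -0.8,"tz": 0.3,"wx": 0,"wy": 0,"wz": -0.945},{"tx": -0.9,"ty": -0.8,"tz": 0.3,"wx": 0,"wy": 0,"wz": -0.945},{"tx": -0.9,"ty": -0.8,"tz": 0.3,"wx": 0,"wy": 0,"wz": -0.945},{"tx": -0.9,"ty": -0.8,"tz": 0.3,"wx": 0,"wy": 0,"wz": -0.945},{"tx": -0.9,"ty": -0.8,"tz": 0.3,"wx": 0,"wy": 0,"wz": -0.945},{"tx": -0.9,"ty": -0.8,"tz": 0.3,"wx": 0,"wy": 0,"wz": -0.945},{"tx": -0.9,"ty": -0.8,"tz": 0.3,"wx": 0,"wy": 0,"wz": -0.945}]}}

```text
time_s: 3.8
position: [0.4574, -0.2802, 0.1603]
orientation: [0.146, 0.989, 0.0, 0.0]
contact_force: [0.5, -0.1, -0.0]
opening: 0.0854
```

```bash
python3 - <<'E'
from h import *
go([0.459,-0.2775,0.16]); print(sense()['joint_pos'].round(2))
c,M=wristcam(); cv2.imwrite("pics/w1.png",c["img"][:,:,::-1])
print("A proj",wproj(c,M,[.459,-.2775,.022]).round(0),"B",wproj(c,M,[.615,-.305,.016]).round(0))
for t in ["lower_half","upper_half"]:
    for d in silhouettes("wrist",t)[:4]:
        print(t,np.round(d["centre"],1),round(d["score"],2),d["region"].sum())
E
```

```text
t 3.8 d [-0.07  0.3   0.03] w [ 0.     0.    -0.011]
[ 0.95  0.64 -0.69  1.85  0.54  0.84  1.26]
A proj [[318. 237.]] B [[336. 387.]]
lower_half [319.3 233.3] 0.72 3442
upper_half [336.9 382.9] 0.89 2205
upper_half [418.4 306.4] 0.8 1510
upper_half [216.1 270. ] 0.78 2907
upper_half [169.  171.2] 0.71 3730
```

View pics/w1.png

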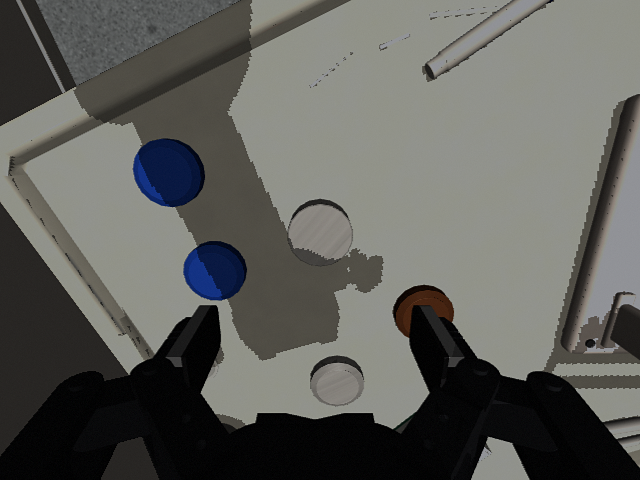

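```bash
python3 - <<'E'
from h import *
im=cv2.imread("pics/w1.png")
a=cv2.resize(im[180:420,270:400],None,fx=2.4,fy=2.4,interpolation=cv2.INTER_CUBIC)
cv2.imwrite("pics/w1c.png",a)
g=cv2.cvtColor(im,cv2.COLOR_BGR2HSV)
print([im[y,x].tolist() for x,y in [(320,235),(320,205),(290,200),(337,385),(380,220),(250,240)]])
E
```

```text
[[130, 136, 139], [131, 137, 141], [141, 146, 145], [121, 126, 131], [138, 146, 145], [69, 76, 80]]
```

View pics/w1c.png

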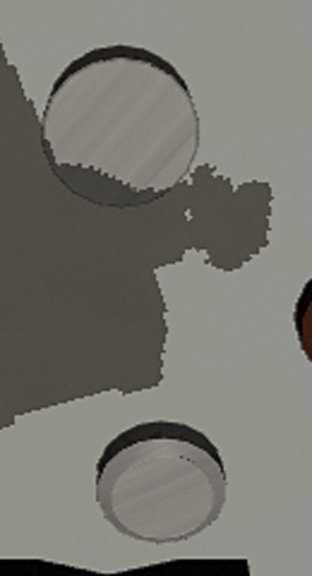

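```bash
python3 - <<'E'
from h import *
s=sense(); c,M=wristcam()
a=wplane(c,M,(320.2,235),.022); b=wplane(c,M,(337.3,384.2),.012); print(a,b)
for n in("top","side"): print(n,proj(n,[a,b]).round(1))
go([a[0],a[1],.024])
E
```

```text
[ 0.45794963 -0.27521232  0.022     ] [ 0.61523922 -0.30372598  0.012     ]
top [[389.9 286.7]
 [397.4 228.4]]
side [[321.4 376.6]
 [388.8 351.4]]
t 4.0 d [ 0.1   0.45 13.65] w [-0.     0.    -0.011]
```

Request:
{"fn": "drive_tool", "kwargs": {"moves": [{"tx": 0.1,"ty": 0.4,"tz": 4,"wx": 0,"wy": 0,"wz": -0.011},{"tx": 0.1,"ty": 0.4,"tz": 8,"wx": 0,"wy": 0,"wz": -0.011},{"tx": 0.1,"ty": 0.4,"tz": 11,"wx": 0,"wy": 0,"wz": -0.011},{"tx": 0.1,"ty": 0.4,"tz": 12.5,"wx": 0,"wy": 0,"wz": -0.011},{"tx": 0.1,"ty": 0.4,"tz": 13.2,"wx": 0,"wy": 0,"wz": -0.011},{"tx": 0.1,"ty": 0.4,"tz": 13.6,"wx": 0,"wy": 0,"wz": -0.011},{"tx": 0.1,"ty": 0.4,"tz": 13.6,"wx": 0,"wy": 0,"wz": -0.011}]}}

```text
time_s: 4.7
position: [0.4581, -0.2756, 0.0247]
orientation: [0.14, 0.99, -0.0, 0.0]
contact_force: [0.3, 0.3, -0.2]
opening: 0.0853
```

Request:
{"fn": "drive_tool", "kwargs": {"moves": [{"tx": 0,"ty": 0,"tz": 0,"wx": 0,"wy": 0,"wz": 0},{"tx": 0,"ty": 0,"tz": 0,"wx": 0,"wy": 0,"wz": 0},{"tx": 0,"ty": 0,"tz": 0,"wx": 0,"wy": 0,"wz": 0},{"tx": 0,"ty": 0,"tz": 0,"wx": 0,"wy": 0,"wz": 0},{"tx": 0,"ty": 0,"tz": 0,"wx": 0,"wy": 0,"wz": 0},{"tx": 0,"ty": 0,"tz": 0,"wx": 0,"wy": 0,"wz": 0}], "hand": 4.5, "newtons": 40}}

```text
time_s: 5.3
position: [0.4582, -0.276, 0.0257]
orientation: [0.14, 0.99, -0.001, 0.001]
contact_force: [-1.3, 0.1, 5.5]
opening: 0.0525
```

```bash
python3 - <<'E'
from h import *
go([.4583,-.276,.024]); print(sense()["opening"],sense()["contact_force"])
c,M=wristcam(); cv2.imwrite("pics/w2.png",c["img"][:,:,::-1])
E
```

```text
t 5.3 d [-0.01 -0.    0.17] w [-0.001  0.002  0.001]
0.05248112953783258 [-1.30739441  0.11566326  5.5253077 ]
```

View pics/w2.png

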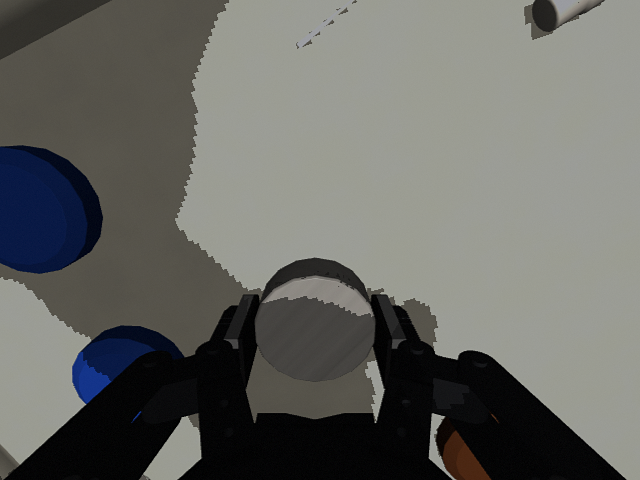

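Request:
{"fn": "drive_tool", "kwargs": {"moves": [{"tx": 0,"ty": 0,"tz": -1,"wx": 0,"wy": 0,"wz": 0},{"tx": 0,"ty": 0,"tz": -3,"wx": 0,"wy": 0,"wz": 0},{"tx": 0,"ty": 0,"tz": -6,"wx": 0,"wy": 0,"wz": 0},{"tx": 0,"ty": 0,"tz": -9,"wx": 0,"wy": 0,"wz": 0},{"tx": 0,"ty": 0,"tz": -10,"wx": 0,"wy": 0,"wz": 0}]}}

```text
time_s: 5.85
position: [0.4592, -0.276, 0.1276]
orientation: [0.14, 0.99, -0.001, 0.003]
contact_force: [0.7, -0.4, -2.2]
opening: 0.0525
```

```bash
python3 - <<'E'
from h import *
print(sense()["opening"],sense()["contact_force"])
p=press(0,0,0); p[2]=.12; go(p)
E
```

```text
0.052524851650518206 [ 0.6586977  -0.39212815 -2.20869386]
t 5.85 d [ 1.76 30.35  0.73] w [-0.001  0.005  0.001]
```

Request:
{"fn": "drive_tool", "kwargs": {"moves": [{"tx": 0.2,"ty": 3,"tz": 0,"wx": 0,"wy": 0,"wz": 0},{"tx": 0.5,"ty": 7,"tz": 0,"wx": 0,"wy": 0,"wz": 0},{"tx": 0.7,"ty": 11.5,"tz": 0,"wx": 0,"wy": 0,"wz": 0},{"tx": 1,"ty": 16,"tz": 0,"wx": 0,"wy": 0,"wz": 0},{"tx": 1.2,"ty": 20.5,"tz": 0,"wx": 0,"wy": 0,"wz": 0},{"tx": 1.4,"ty": 24.5,"tz": 0,"wx": 0,"wy": 0,"wz": 0},{"tx": 1.6,"ty": 28,"tz": 0,"wx": 0,"wy": 0,"wz": 0},{"tx": 1.7,"ty": 30,"tz": 0,"wx": 0,"wy": 0,"wz": 0},{"tx": 1.7,"ty": 30.3,"tz": 0,"wx": 0,"wy": 0,"wz": 0},{"tx": 1.7,"ty": 30.3,"tz": 0,"wx": 0,"wy": 0,"wz": 0}]}}

```text
time_s: 6.85
position: [0.5248, 0.02, 0.1239]
orientation: [0.139, 0.99, -0.001, -0.001]
contact_force: [0.5, -0.9, -0.5]
opening: 0.0518
```

```bash
python3 - <<'E'
from h import *
p=press(0,0,0); p[2]=.058; go(p); print(sense()["joint_pos"].round(2))
c,M=wristcam(); cv2.imwrite("pics/w3.png",c["img"][:,:,::-1])
t=np.linspace(0,2*np.pi,60)
im=c["img"][:,:,::-1].copy()
for rad,z,x,y in [(44,32,0,0)]:
    for u in wproj(c,M,[press(rad*np.cos(k),rad*np.sin(k),z) for k in t]): cv2.circle(im,(int(u[0]),int(u[1])),1,(0,0,255),-1)
for P in [(-85,115,22),(-85,-75,22)]:
    u=wproj(c,M,press(*P))[0]; cv2.circle(im,(int(u[0]),int(u[1])),3,(0,255,0),1)
cv2.imwrite("pics/w3o.png",im)
E
```

```text
t 6.85 d [-0.16  0.1   6.59] w [-0.001 -0.001  0.002]
[ 0.32  0.67 -0.61  1.91  0.56  0.74  0.66]
```

View pics/w3o.png

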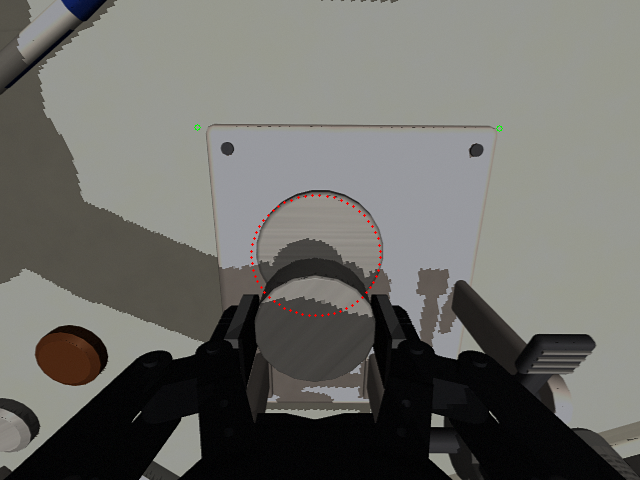

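```bash
python3 - <<'E'
import cv2
im=cv2.imread("pics/w3o.png"); cv2.imwrite("pics/w3c.png",cv2.resize(im[115:335,190:510],None,fx=2.5,fy=2.5,interpolation=cv2.INTER_CUBIC))
E
```

```text
(no output)
```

View pics/w3c.png

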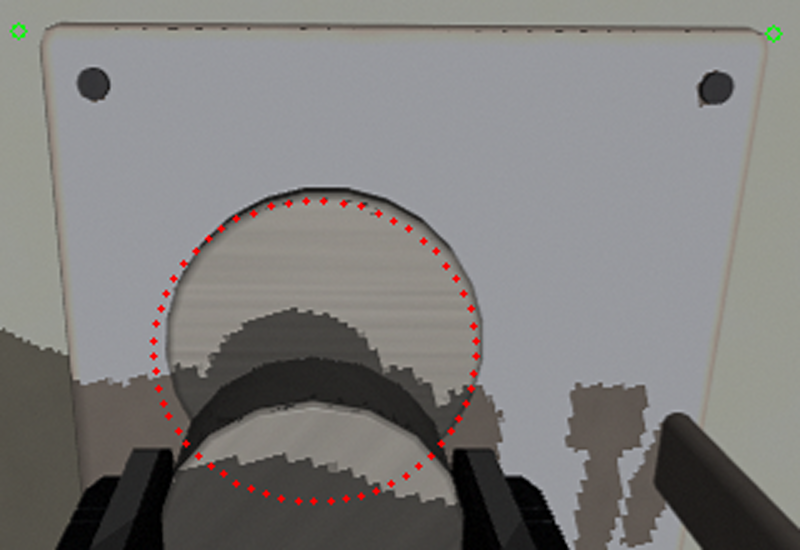

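```bash
python3 - <<'E'
from h import *
c=read_camera("wrist")
def ell(pos,q,ctr,r):
    T=np.eye(4);T[:3,:3]=R.from_quat(q).as_matrix();T[:3,3]=pos;M=T@np.array(c["hand_eye"])
    t=np.linspace(0,2*np.pi,200)
    u=wproj(c,M,[np.array(ctr)+r*np.array([np.cos(k),np.sin(k),0]) for k in t]); return u.min(0),u.max(0)
a,b=ell([.4574,-.2802,.1603],[.146,.989,0,0],[.458,-.2753,.022],.027); print(a,b,b-a,"meas x 287.9..352.5 y 203.8..266.3")
a,b=ell([.4574,-.2802,.1603],[.146,.989,0,0],[.6152,-.3037,.012],.027); print(a,b,b-a,"meas x 310.4..364.2 y 362.5..406")
s=sense();print(s["position"],s["orientation"])
a,b=ell(s["position"],s["orientation"],press(0,0,32),.044); print(a,b,b-a,"meas x 258..382 ytop 193")
E
```

```text
[287.27256496 202.53634211] [353.74490121 265.88863095] [66.47233625 63.35228884] meas x 287.9..352.5 y 203.8..266.3
[310.48413537 361.75698791] [364.87314292 405.78976911] [54.38900756 44.03278121] meas x 310.4..364.2 y 362.5..406
[0.52469603 0.01800026 0.12383666] [ 1.41181129e-01  9.89982948e-01 -1.05922331e-03 -7.28216963e-04]
[254.50860066 194.81197427] [383.67340542 315.22185984] [129.16480475 120.40988557] meas x 258..382 ytop 193
```

```bash
python3 - <<'E'
from h import *
c,M=wristcam(); s=sense(); print(s["position"],s["orientation"])
im=c["img"][:,:,::-1].copy()
cv2.imwrite("pics/w4.png",im)
big=cv2.resize(im[180:400,230:410],None,fx=2.7,fy=2.7,interpolation=cv2.INTER_CUBIC)
t=np.linspace(0,2*np.pi,80)
def dr(X,col):
    for u in wproj(c,M,X):
        cv2.circle(big,(int((u[0]-230+.5)*2.7),int((u[1]-180+.5)*2.7)),1,col,-1)
dr([press(43.2*np.cos(k),43.2*np.sin(k),32) for k in t],(0,0,255))
Rm=R.from_quat(s["orientation"]).as_matrix()
dr([s["position"]+Rm@np.array([.0265*np.cos(k),.0265*np.sin(k),.0037]) for k in t],(0,255,0))
cv2.imwrite("pics/w4o.png",big)
E
```

```text
[0.52480937 0.01787235 0.12392221] [ 1.41462950e-01  9.89942917e-01 -9.48270274e-04 -5.95858224e-04]
```

View pics/w4o.png

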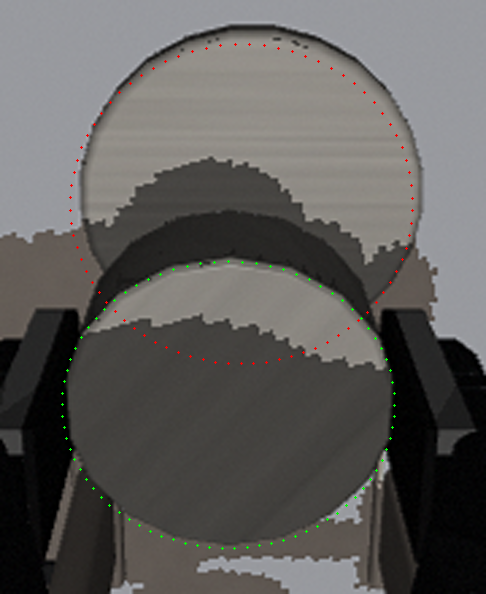

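```bash
sed -i 's/PX=np.array.*/PX=np.array([0.5248,0.0235])/' h.py; python3 - <<'E'
from h import *
p=press(0,0,0); p[2]=.0585; go(p)
E
```

```text
t 7.0 d [0.15 0.55 6.54] w [-0.002 -0.001 -0.002]
```

Request:
{"fn": "drive_tool", "kwargs": {"moves": [{"tx": 0.15,"ty": 0.55,"tz": 2,"wx": 0,"wy": 0,"wz": 0},{"tx": 0.15,"ty": 0.55,"tz": 4,"wx": 0,"wy": 0,"wz": 0},{"tx": 0.15,"ty": 0.55,"tz": 5.3,"wx": 0,"wy": 0,"wz": 0},{"tx": 0.15,"ty": 0.55,"tz": 6,"wx": 0,"wy": 0,"wz": 0},{"tx": 0.15,"ty": 0.55,"tz": 6.3,"wx": 0,"wy": 0,"wz": 0},{"tx": 0.15,"ty": 0.55,"tz": 6.3,"wx": 0,"wy": 0,"wz": 0},{"tx": 0.15,"ty": 0.55,"tz": 6.3,"wx": 0,"wy": 0,"wz": 0}]}}

```text
time_s: 7.7
position: [0.5259, 0.026, 0.062]
orientation: [0.14, 0.99, 0.0, 0.001]
contact_force: [0.0, -0.7, -0.7]
opening: 0.0521
```

```bash
python3 - <<'E'
from h import *
p=press(0,0,0); p[2]=.0577; go(p); print(sense()["contact_force"])
c,M=wristcam(); s=sense(); print(s["position"],s["orientation"])
im=c["img"][:,:,::-1].copy()
big=cv2.resize(im[140:420,200:430],None,fx=2.4,fy=2.4,interpolation=cv2.INTER_CUBIC)
t=np.linspace(0,2*np.pi,80)
def dr(X,col):
    for u in wproj(c,M,X):
        cv2.circle(big,(int((u[0]-200+.5)*2.4),int((u[1]-140+.5)*2.4)),1,col,-1)
dr([press(43.2*np.cos(k),43.2*np.sin(k),32) for k in t],(0,0,255))
cv2.imwrite("pics/w5o.png",big)
E
```

```text
t 7.7 d [ 0.04 -0.27  0.43] w [0.001 0.001 0.001]
[ 0.03702381 -0.69896609 -0.69069361]
[0.52592841 0.02604134 0.06206045] [1.39981844e-01 9.90153807e-01 2.13932255e-04 6.90298954e-04]
```

View pics/w5o.png

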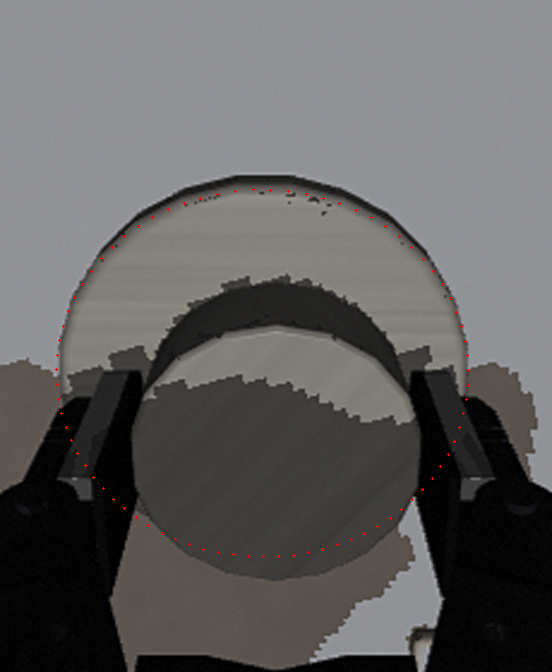

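Request:
{"fn": "drive_tool", "kwargs": {"moves": [{"tx": 0,"ty": -0.27,"tz": 0.1,"wx": 0,"wy": 0,"wz": 0},{"tx": 0,"ty": -0.27,"tz": 0.2,"wx": 0,"wy": 0,"wz": 0},{"tx": 0,"ty": -0.27,"tz": 0.35,"wx": 0,"wy": 0,"wz": 0},{"tx": 0,"ty": -0.27,"tz": 0.35,"wx": 0,"wy": 0,"wz": 0},{"tx": 0,"ty": -0.27,"tz": 0.35,"wx": 0,"wy": 0,"wz": 0},{"tx": 0,"ty": -0.27,"tz": 0.35,"wx": 0,"wy": 0,"wz": 0}]}}

```text
time_s: 8.35
position: [0.5246, 0.0235, 0.0579]
orientation: [0.14, 0.99, 0.0, -0.0]
contact_force: [-0.5, 0.8, -1.9]
opening: 0.052
```

```bash
python3 - <<'E'
from h import *
p=press(0,0,0); p[2]=.0577; go(p); print(sense()["contact_force"], sense()["qd"].round(3))
E
```

```text
t 8.35 d [-0.01  0.01  0.02] w [ 0.    -0.     0.001]
[-0.49967422  0.80770791 -1.93630365] [ 0.     0.    -0.001  0.    -0.001  0.     0.   ]
```

Request:
{"fn": "drive_tool", "kwargs": {"moves": [{"tx": 0,"ty": 0,"tz": 0.1,"wx": 0,"wy": 0,"wz": 0},{"tx": 0,"ty": 0,"tz": 0.1,"wx": 0,"wy": 0,"wz": 0},{"tx": 0,"ty": 0,"tz": 0.1,"wx": 0,"wy": 0,"wz": 0}]}}

```text
time_s: 8.65
position: [0.5247, 0.0235, 0.0577]
orientation: [0.14, 0.99, -0.0, 0.0]
contact_force: [-0.9, -0.9, 5.5]
opening: 0.052
```

Request:
{"fn": "drive_tool", "kwargs": {"moves": [{"tx": 0,"ty": 0,"tz": 0,"wx": 0,"wy": 0,"wz": 0},{"tx": 0,"ty": 0,"tz": 0,"wx": 0,"wy": 0,"wz": 0},{"tx": 0,"ty": 0,"tz": 0,"wx": 0,"wy": 0,"wz": 0},{"tx": 0,"ty": 0,"tz": 0,"wx": 0,"wy": 0,"wz": 0},{"tx": 0,"ty": 0,"tz": -2,"wx": 0,"wy": 0,"wz": 0},{"tx": 0,"ty": 0,"tz": -6,"wx": 0,"wy": 0,"wz": 0},{"tx": 0,"ty": 0,"tz": -9,"wx": 0,"wy": 0,"wz": 0},{"tx": 0,"ty": 0,"tz": -9,"wx": 0,"wy": 0,"wz": 0}], "hand": 8}}

```text
time_s: 9.45
position: [0.5273, 0.0243, 0.1507]
orientation: [0.14, 0.99, 0.001, 0.004]
contact_force: [0.5, 0.9, 0.7]
opening: 0.0801
```

```bash
cat >> h.py <<'E'
def overlay(fn,circs,crop=(140,440,180,460),f=2.2):
    c,M=wristcam(); im=c["img"][:,:,::-1].copy(); y0,y1,x0,x1=crop
    big=cv2.resize(im[y0:y1,x0:x1],None,fx=f,fy=f,interpolation=cv2.INTER_CUBIC)
    t=np.linspace(0,2*np.pi,80)
    for ctr,r,col in circs:
        for u in wproj(c,M,[np.array(ctr)+r*np.array([np.cos(k),np.sin(k),0]) for k in t]):
            cv2.circle(big,(int((u[0]-x0+.5)*f),int((u[1]-y0+.5)*f)),1,col,-1)
    cv2.imwrite(fn,big); return c,M
E
python3 - <<'E'
from h import *
overlay("pics/w6o.png",[(press(0,0,32),.0432,(0,0,255)),(press(0,0,54),.0265,(0,255,0))])
p=[.6152,-.3037,.12]; go(p)
E
```

```text
t 9.5 d [-17.64 -28.98   2.9 ] w [0.002 0.004 0.001]
```

View pics/w6o.png

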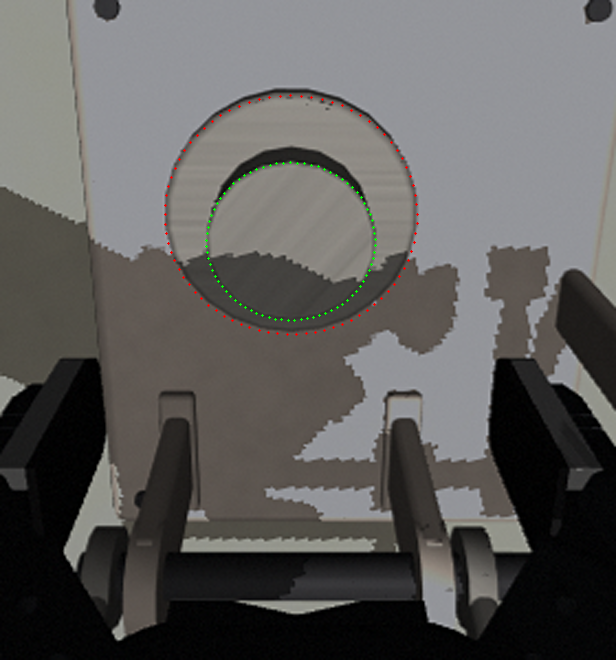

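Request:
{"fn": "drive_tool", "kwargs": {"moves": [{"tx": 0,"ty": -3,"tz": 0,"wx": 0,"wy": 0,"wz": 0},{"tx": 0,"ty": -7,"tz": 0,"wx": 0,"wy": 0,"wz": 0},{"tx": -1,"ty": -11,"tz": 0,"wx": 0,"wy": 0,"wz": 0},{"tx": -3,"ty": -15,"tz": 0,"wx": 0,"wy": 0,"wz": 0},{"tx": -6,"ty": -18.5,"tz": 0,"wx": 0,"wy": 0,"wz": 0},{"tx": -9,"ty": -22,"tz": 0,"wx": 0,"wy": 0,"wz": 0},{"tx": -12,"ty": -25,"tz": 0.5,"wx": 0,"wy": 0,"wz": 0},{"tx": -15,"ty": -27.5,"tz": 1,"wx": 0,"wy": 0,"wz": 0},{"tx": -17,"ty": -29,"tz": 1.5,"wx": 0,"wy": 0,"wz": 0},{"tx": -17.6,"ty": -29,"tz": 2,"wx": 0,"wy": 0,"wz": 0}]}}

```text
time_s: 10.5
position: [0.6128, -0.3084, 0.1239]
orientation: [0.143, 0.99, -0.001, -0.001]
contact_force: [0.3, -1.1, -0.0]
opening: 0.0799
```

Request:
{"fn": "drive_tool", "kwargs": {"moves": [{"tx": 0,"ty": 0,"tz": 0,"wx": 0,"wy": 0,"wz": 0},{"tx": 0,"ty": 0,"tz": 0,"wx": 0,"wy": 0,"wz": 0},{"tx": 0,"ty": 0,"tz": 0,"wx": 0,"wy": 0,"wz": 0}]}}

```text
time_s: 10.8
position: [0.6132, -0.302, 0.1272]
orientation: [0.139, 0.99, 0.0, -0.0]
contact_force: [-0.4, -0.4, -0.3]
opening: 0.0804
```

```bash
python3 - <<'E'
from h import *
overlay("pics/w7o.png",[([.6152,-.3037,.012],.027,(0,0,255)),([.6152,-.3037,.016],.021,(0,255,0))])
p=[.6152,-.3037,.026]; go(p); print(sense()["joint_pos"].round(2))
E
```

```text
t 10.85 d [-0.22 -0.07 10.15] w [ 0.    -0.     0.004]
[ 0.76  0.87 -0.64  1.44  0.57  1.02  1.28]
```

View pics/w7o.png

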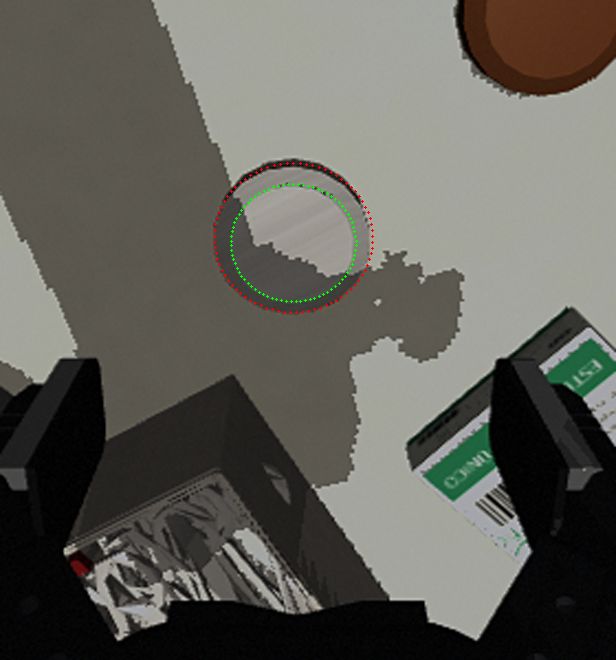

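Request:
{"fn": "drive_tool", "kwargs": {"moves": [{"tx": -0.2,"ty": -0.1,"tz": 3,"wx": 0,"wy": 0,"wz": 0},{"tx": -0.2,"ty": -0.1,"tz": 6,"wx": 0,"wy": 0,"wz": 0},{"tx": -0.2,"ty": -0.1,"tz": 8.5,"wx": 0,"wy": 0,"wz": 0},{"tx": -0.2,"ty": -0.1,"tz": 9.6,"wx": 0,"wy": 0,"wz": 0},{"tx": -0.2,"ty": -0.1,"tz": 10,"wx": 0,"wy": 0,"wz": 0},{"tx": -0.2,"ty": -0.1,"tz": 10,"wx": 0,"wy": 0,"wz": 0},{"tx": -0.2,"ty": -0.1,"tz": 10,"wx": 0,"wy": 0,"wz": 0}]}}

```text
time_s: 11.55
position: [0.6162, -0.3056, 0.0286]
orientation: [0.14, 0.99, -0.0, 0.001]
contact_force: [0.4, -1.1, 0.1]
opening: 0.0802
```

```bash
python3 - <<'E'
from h import *
p=[.6152,-.3037,.026]; go(p)
E
```

```text
t 11.55 d [0.15 0.16 0.26] w [0.    0.003 0.001]
```

Request:
{"fn": "drive_tool", "kwargs": {"moves": [{"tx": 0.1,"ty": 0.1,"tz": 0.2,"wx": 0,"wy": 0,"wz": 0},{"tx": 0.1,"ty": 0.1,"tz": 0.2,"wx": 0,"wy": 0,"wz": 0},{"tx": 0.1,"ty": 0.1,"tz": 0.2,"wx": 0,"wy": 0,"wz": 0}]}}

```text
time_s: 11.85
position: [0.6145, -0.3043, 0.0254]
orientation: [0.14, 0.99, -0.0, 0.0]
contact_force: [-0.0, -0.4, -0.6]
opening: 0.0801
```

```bash
python3 - <<'E'
from h import *
p=[.6152,-.3037,.026]; go(p)
E
```

```text
t 11.85 d [-0.05  0.08 -0.06] w [-0.     0.001  0.001]
```

Request:
{"fn": "drive_tool", "kwargs": {"moves": [{"tx": -0.05,"ty": 0.05,"tz": -0.05,"wx": 0,"wy": 0,"wz": 0},{"tx": -0.05,"ty": 0.05,"tz": -0.05,"wx": 0,"wy": 0,"wz": 0},{"tx": -0.05,"ty": 0.05,"tz": -0.05,"wx": 0,"wy": 0,"wz": 0},{"tx": -0.05,"ty": 0.05,"tz": -0.05,"wx": 0,"wy": 0,"wz": 0},{"tx": -0.05,"ty": 0.05,"tz": -0.05,"wx": 0,"wy": 0,"wz": 0},{"tx": -0.05,"ty": 0.05,"tz": -0.05,"wx": 0,"wy": 0,"wz": 0},{"tx": -0.05,"ty": 0.05,"tz": -0.05,"wx": 0,"wy": 0,"wz": 0}], "hand": 4.5, "newtons": 40}}

```text
time_s: 12.55
position: [0.6154, -0.304, 0.0262]
orientation: [0.14, 0.99, -0.0, 0.001]
contact_force: [-1.2, -0.0, 5.9]
opening: 0.0513
```

```bash
python3 - <<'E'
from h import *
s=sense();print(s["position"],s["opening"],s["contact_force"])
E
```

```text
[ 0.61544615 -0.30399887  0.02617917] 0.05131666464507986 [-1.20066139 -0.01311881  5.88216561]
```

Request:
{"fn": "drive_tool", "kwargs": {"moves": [{"tx": 0,"ty": 0,"tz": -1,"wx": 0,"wy": 0,"wz": 0},{"tx": 0,"ty": 0,"tz": -3,"wx": 0,"wy": 0,"wz": 0},{"tx": 0,"ty": 0,"tz": -6,"wx": 0,"wy": 0,"wz": 0},{"tx": 0,"ty": 0,"tz": -9,"wx": 0,"wy": 0,"wz": 0},{"tx": 0,"ty": 0,"tz": -12,"wx": 0,"wy": 0,"wz": 0}]}}

```text
time_s: 13.05
position: [0.6144, -0.3039, 0.146]
orientation: [0.14, 0.99, 0.0, -0.001]
contact_force: [1.0, 0.2, -0.3]
opening: 0.0509
```

```bash
python3 - <<'E'
from h import *
s=sense();print(s["position"],s["opening"],s["contact_force"])
Rm=R.from_quat(s["orientation"]).as_matrix()
o=lambda z:s["position"]+Rm@np.array([0,0,z])
overlay("pics/w8o.png",[(o(.0265-.012),.0268,(0,0,255)),(o(.0265-.016),.021,(0,255,0))])
p=press(0,0,0); p[2]=.14; go(p)
E
```

```text
[ 0.61442584 -0.3038927   0.14600075] 0.05087435841597709 [ 1.00855056  0.19428262 -0.26212203]
t 13.1 d [18.03 28.93  1.07] w [-0.     0.009  0.001]
```

View pics/w8o.png

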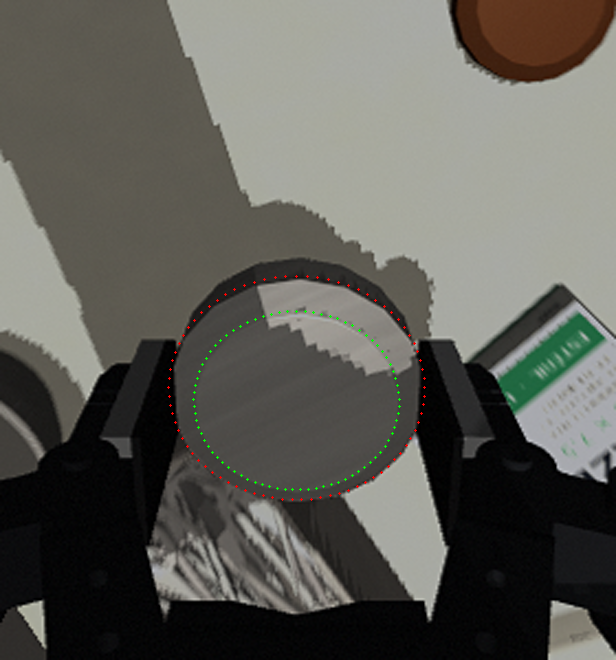

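Request:
{"fn": "drive_tool", "kwargs": {"moves": [{"tx": 2,"ty": 2,"tz": 0,"wx": 0,"wy": 0,"wz": 0},{"tx": 5,"ty": 4,"tz": 0,"wx": 0,"wy": 0,"wz": 0},{"tx": 8.5,"ty": 6.5,"tz": 0,"wx": 0,"wy": 0,"wz": 0},{"tx": 12,"ty": 9,"tz": 0,"wx": 0,"wy": 0,"wz": 0},{"tx": 15,"ty": 12,"tz": 0,"wx": 0,"wy": 0,"wz": 0},{"tx": 17,"ty": 15.5,"tz": 0,"wx": 0,"wy": 0,"wz": 0},{"tx": 18,"ty": 19.5,"tz": 0,"wx": 0,"wy": 0,"wz": 0},{"tx": 18,"ty": 23.5,"tz": 0,"wx": 0,"wy": 0,"wz": 0},{"tx": 18,"ty": 27,"tz": 0,"wx": 0,"wy": 0,"wz": 0},{"tx": 18,"ty": 28.9,"tz": 0.5,"wx": 0,"wy": 0,"wz": 0}]}}

```text
time_s: 14.1
position: [0.523, 0.028, 0.1412]
orientation: [0.138, 0.99, 0.002, 0.001]
contact_force: [0.0, -0.1, -0.4]
opening: 0.051
```

Request:
{"fn": "drive_tool", "kwargs": {"moves": [{"tx": 0,"ty": 0,"tz": 1,"wx": 0,"wy": 0,"wz": 0},{"tx": 0,"ty": 0,"tz": 2,"wx": 0,"wy": 0,"wz": 0},{"tx": 0,"ty": 0,"tz": 3,"wx": 0,"wy": 0,"wz": 0},{"tx": 0,"ty": 0,"tz": 3,"wx": 0,"wy": 0,"wz": 0},{"tx": 0,"ty": 0,"tz": 3,"wx": 0,"wy": 0,"wz": 0}]}}

```text
time_s: 14.6
position: [0.5218, 0.0223, 0.1099]
orientation: [0.141, 0.99, -0.0, -0.001]
contact_force: [-0.7, 0.1, -0.8]
opening: 0.0512
```

```bash
python3 - <<'E'
from h import *
p=press(0,0,0); p[2]=.0265+.054; go(p)
s=sense(); print(s["position"])
Rm=R.from_quat(s["orientation"]).as_matrix()
o=lambda z:s["position"]+Rm@np.array([0,0,z])
overlay("pics/w9o.png",[(press(0,0,32),.0432,(0,0,255)),(press(0,0,54),.0265,(0,255,0)),(o(.0265-.016),.021,(255,255,0))])
E
```

```text
t 14.6 d [-0.26  0.2   2.94] w [-0.001 -0.001 -0.001]
[0.52176668 0.022335   0.10989796]
```

View pics/w9o.png

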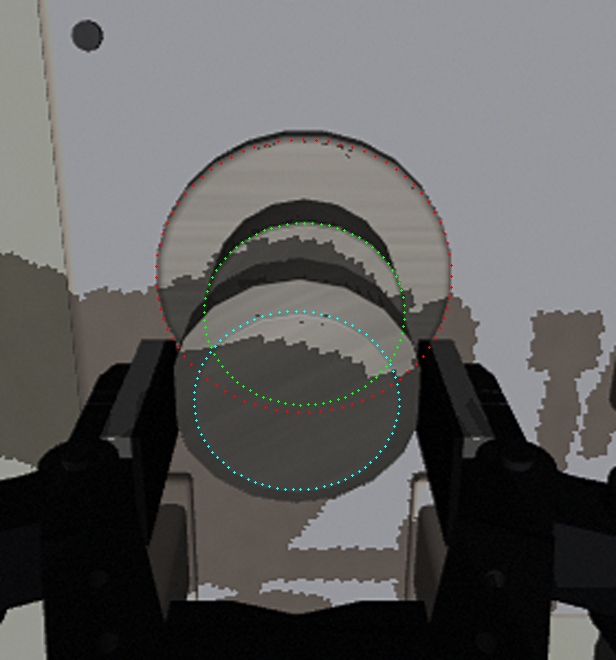

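Request:
{"fn": "drive_tool", "kwargs": {"moves": [{"tx": -0.25,"ty": 0.15,"tz": 1,"wx": 0,"wy": 0,"wz": 0},{"tx": -0.25,"ty": 0.15,"tz": 2,"wx": 0,"wy": 0,"wz": 0},{"tx": -0.25,"ty": 0.15,"tz": 2.5,"wx": 0,"wy": 0,"wz": 0},{"tx": -0.25,"ty": 0.15,"tz": 2.5,"wx": 0,"wy": 0,"wz": 0},{"tx": -0.25,"ty": 0.15,"tz": 2.5,"wx": 0,"wy": 0,"wz": 0},{"tx": -0.25,"ty": 0.15,"tz": 2.5,"wx": 0,"wy": 0,"wz": 0}]}}

```text
time_s: 15.25
position: [0.5251, 0.0245, 0.0856]
orientation: [0.14, 0.99, 0.0, 0.0]
contact_force: [-0.5, -0.3, -0.7]
opening: 0.051
```

```bash
python3 - <<'E'
from h import *
p=press(0,0,0); p[2]=.0265+.054; go(p);s=sense(); print(s["position"],s["contact_force"])
E
```

```text
t 15.25 d [ 0.   -0.11  0.51] w [0.    0.    0.001]
[0.52511293 0.02453987 0.0856172 ] [-0.52078855 -0.33529746 -0.68100309]
```

Request:
{"fn": "drive_tool", "kwargs": {"moves": [{"tx": 0,"ty": -0.1,"tz": 0.2,"wx": 0,"wy": 0,"wz": 0},{"tx": 0,"ty": -0.1,"tz": 0.4,"wx": 0,"wy": 0,"wz": 0},{"tx": 0,"ty": -0.1,"tz": 0.5,"wx": 0,"wy": 0,"wz": 0},{"tx": 0,"ty": -0.1,"tz": 0.55,"wx": 0,"wy": 0,"wz": 0},{"tx": 0,"ty": -0.1,"tz": 0.6,"wx": 0,"wy": 0,"wz": 0},{"tx": 0,"ty": -0.1,"tz": 0.6,"wx": 0,"wy": 0,"wz": 0}]}}

```text
time_s: 15.85
position: [0.5246, 0.0233, 0.0801]
orientation: [0.14, 0.99, -0.0, 0.0]
contact_force: [-2.5, -0.5, 5.0]
opening: 0.0512
```

```bash
python3 - <<'E'
from h import *
p=press(0,0,0); p[2]=.0265+.054; go(p);s=sense(); print(s["position"],s["contact_force"])
E
```

```text
t 15.85 d [-0.01  0.03 -0.04] w [-0.001  0.     0.001]
[0.52458912 0.02328767 0.08008256] [-2.54245828 -0.46874872  5.03978784]
```

Request:
{"fn": "drive_tool", "kwargs": {"moves": [{"tx": 0,"ty": 0,"tz": 0,"wx": 0,"wy": 0,"wz": 0},{"tx": 0,"ty": 0,"tz": 0,"wx": 0,"wy": 0,"wz": 0},{"tx": 0,"ty": 0,"tz": 0,"wx": 0,"wy": 0,"wz": 0},{"tx": 0,"ty": 0,"tz": 0,"wx": 0,"wy": 0,"wz": 0},{"tx": 0,"ty": 0,"tz": -1.5,"wx": 0,"wy": 0,"wz": 0},{"tx": 0,"ty": 0,"tz": -5,"wx": 0,"wy": 0,"wz": 0},{"tx": 0,"ty": 0,"tz": -8.5,"wx": 0,"wy": 0,"wz": 0},{"tx": 0,"ty": 0,"tz": -10,"wx": 0,"wy": 0,"wz": 0}], "hand": 8}}

```text
time_s: 16.65
position: [0.5261, 0.0241, 0.1823]
orientation: [0.14, 0.99, 0.001, 0.002]
contact_force: [0.8, -0.3, -0.0]
opening: 0.0802
```

```bash
python3 - <<'E'
from h import *
overlay("pics/w10o.png",[(press(0,0,32),.0432,(0,0,255)),(press(0,0,66),.0268,(0,255,0)),(press(0,0,70),.021,(255,255,0))])
p=press(2,91,138+60); go(p)
E
```

```text
t 16.7 d [-0.05  8.98 -1.42] w [0.003 0.007 0.001]
```

View pics/w10o.png

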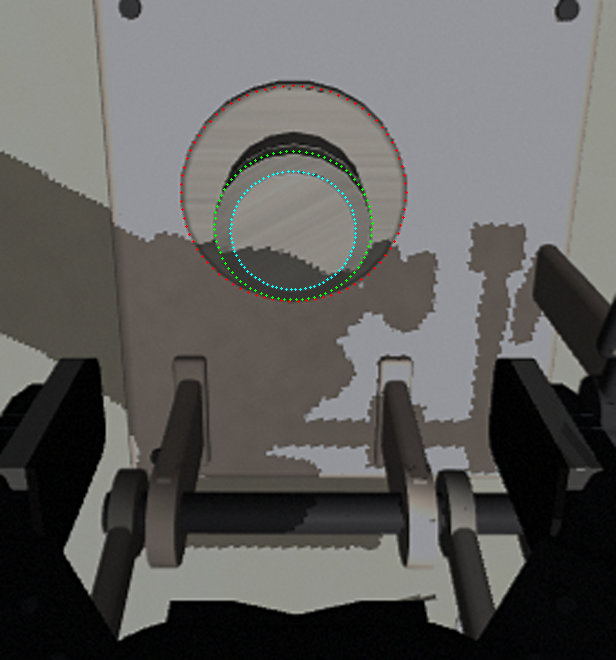

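Request:
{"fn": "drive_tool", "kwargs": {"moves": [{"tx": 0,"ty": 0,"tz": -2,"wx": 0,"wy": 0,"wz": 0},{"tx": 0,"ty": 1,"tz": -4,"wx": 0,"wy": 0,"wz": 0},{"tx": 0,"ty": 4,"tz": -4,"wx": 0,"wy": 0,"wz": 0},{"tx": 0,"ty": 7,"tz": -4,"wx": 0,"wy": 0,"wz": 0},{"tx": 0,"ty": 9,"tz": -4,"wx": 0,"wy": 0,"wz": 0},{"tx": 0,"ty": 9,"tz": -4,"wx": 0,"wy": 0,"wz": 0},{"tx": 0,"ty": 9,"tz": -4,"wx": 0,"wy": 0,"wz": 0}], "hand": 0}}

```text
time_s: 17.4
position: [0.5491, 0.1094, 0.2184]
orientation: [0.14, 0.99, -0.001, -0.001]
contact_force: [0.0, -0.9, 0.1]
opening: 0.0002
```

```bash
python3 - <<'E'
from h import *
p=press(2,91,138+40); go(p); s=sense(); print(s["position"],s["opening"],bot.nose_length)
Rm=R.from_quat(s["orientation"]).as_matrix()
overlay("pics/w11o.png",[(press(4,91,138),.011,(0,0,255)),(s["position"]+Rm@np.array([0,0,.022]),.005,(0,255,0))],crop=(140,480,180,460),f=1.7)
for t in ["catch_tab"]:
    print(t,[(np.round(d["centre"],1).tolist(),round(d["score"],2)) for d in mark_of("wrist",t)][:5])
E
```

```text
t 17.4 d [-0.26  0.18  4.04] w [-0.002 -0.001  0.002]
[0.54909488 0.10935755 0.21844306] 0.00017009093856366124 0.022
catch_tab [([319.1, 267.1], 0.87)]
```

View pics/w11o.png

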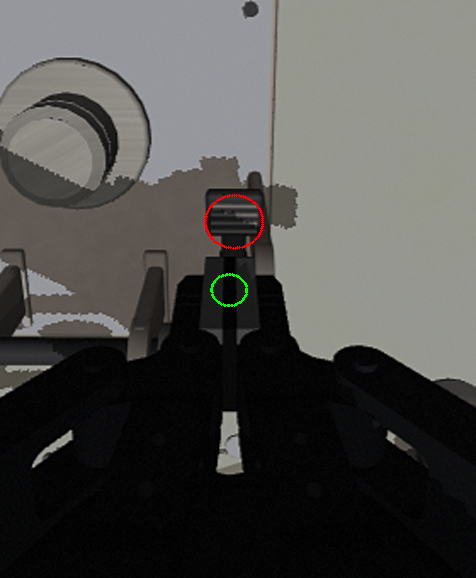

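```bash
python3 - <<'E'
from h import *
go(press(-2,91,170))
E
```

```text
t 17.5 d [0.2  0.31 4.86] w [-0.002 -0.001 -0.001]
```

Request:
{"fn": "drive_tool", "kwargs": {"moves": [{"tx": 0.1,"ty": 0.2,"tz": 2,"wx": 0,"wy": 0,"wz": 0},{"tx": 0.1,"ty": 0.2,"tz": 4,"wx": 0,"wy": 0,"wz": 0},{"tx": 0.1,"ty": 0.2,"tz": 4.8,"wx": 0,"wy": 0,"wz": 0},{"tx": 0.1,"ty": 0.2,"tz": 4.8,"wx": 0,"wy": 0,"wz": 0},{"tx": 0.1,"ty": 0.2,"tz": 4.8,"wx": 0,"wy": 0,"wz": 0}]}}

```text
time_s: 18.0
position: [0.5496, 0.1116, 0.1719]
orientation: [0.14, 0.99, 0.0, 0.0]
contact_force: [0.7, 0.2, 0.8]
opening: -0.0001
```

```bash
python3 - <<'E'
from h import *
go(press(-2,91,134)); print(sense()["contact_force"])
E
```

```text
t 18.0 d [ 0.13 -0.06  3.79] w [0.    0.001 0.   ]
[0.67016842 0.24613782 0.83133618]
```

Request:
{"fn": "drive_tool", "kwargs": {"moves": [{"tx": 0.1,"ty": -0.05,"tz": 0.5,"wx": 0,"wy": 0,"wz": 0},{"tx": 0.1,"ty": -0.05,"tz": 1,"wx": 0,"wy": 0,"wz": 0},{"tx": 0.1,"ty": -0.05,"tz": 1.5,"wx": 0,"wy": 0,"wz": 0},{"tx": 0.15,"ty": -0.05,"tz": 2,"wx": 0,"wy": 0,"wz": 0},{"tx": 0.2,"ty": -0.05,"tz": 2.5,"wx": 0,"wy": 0,"wz": 0},{"tx": 0.3,"ty": -0.05,"tz": 3,"wx": 0,"wy": 0,"wz": 0},{"tx": 0.3,"ty": -0.05,"tz": 3,"wx": 0,"wy": 0,"wz": 0}]}}

```text
time_s: 18.7
position: [0.5465, 0.1125, 0.1408]
orientation: [0.14, 0.99, 0.0, 0.0]
contact_force: [0.2, 0.5, -0.2]
opening: 0.0002
```

```bash
python3 - <<'E'
from h import *
go(press(-2,91,134)); print(sense()["contact_force"])
overlay("pics/w12o.png",[],crop=(140,480,180,460),f=1.7)
E
```

```text
t 18.7 d [-0.19 -0.06  0.68] w [0.001 0.001 0.002]
[ 0.15965011  0.46263352 -0.19485524]
```

View pics/w12o.png

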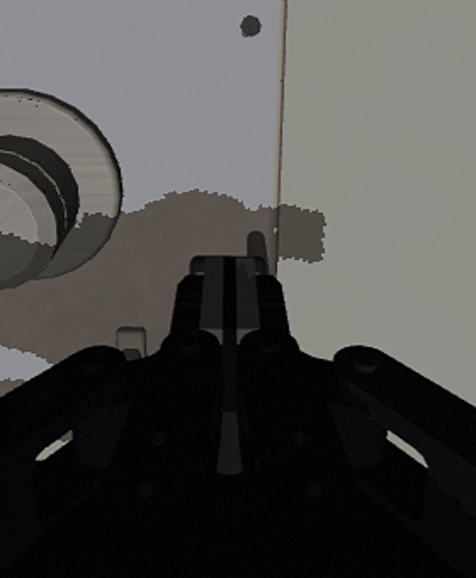

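Request:
{"fn": "drive_tool", "kwargs": {"moves": [{"tx": 0,"ty": 0,"tz": 0.3,"wx": 0,"wy": 0,"wz": 0},{"tx": 0,"ty": 0,"tz": 0.6,"wx": 0,"wy": 0,"wz": 0}]}}

```text
time_s: 18.95
position: [0.5473, 0.1119, 0.1357]
orientation: [0.14, 0.99, -0.0, 0.001]
contact_force: [-0.6, -2.3, 5.5]
opening: -0.0
```

Request:
{"fn": "drive_tool", "kwargs": {"moves": [{"tx": 0,"ty": 0,"tz": 0.2,"wx": 0,"wy": 0,"wz": 0},{"tx": 0,"ty": 0,"tz": 0.3,"wx": 0,"wy": 0,"wz": 0},{"tx": 0,"ty": 0,"tz": 0.3,"wx": 0,"wy": 0,"wz": 0}]}}

```text
time_s: 19.25
position: [0.5476, 0.112, 0.1347]
orientation: [0.14, 0.99, -0.0, 0.002]
contact_force: [-3.6, -2.4, 15.6]
opening: 0.0002
```

Request:
{"fn": "drive_tool", "kwargs": {"moves": [{"tx": 0,"ty": 0,"tz": -2,"wx": 0,"wy": 0,"wz": 0},{"tx": 0,"ty": 0,"tz": -6,"wx": 0,"wy": 0,"wz": 0},{"tx": 0,"ty": 0,"tz": -10,"wx": 0,"wy": 0,"wz": 0},{"tx": 0,"ty": 0,"tz": -14,"wx": 0,"wy": 0,"wz": 0},{"tx": 0,"ty": 0,"tz": -18,"wx": 0,"wy": 0,"wz": 0.14},{"tx": 0,"ty": 0,"tz": -21,"wx": 0,"wy": 0,"wz": 0.28},{"tx": 0,"ty": 0,"tz": -23,"wx": 0,"wy": 0,"wz": 0.42}]}}

```text
time_s: 19.95
position: [0.5469, 0.1123, 0.3646]
orientation: [0.346, 0.938, 0.001, 0.002]
contact_force: [-0.7, 0.7, 0.1]
opening: 0.0003
```

```bash
python3 - <<'E'
from h import *
go(press(134,0,360),np.pi/2+YAW); print(sense()["contact_force"],sense()["joint_pos"].round(2))
c=read_camera("side"); cv2.imwrite("pics/s2.png",cv2.resize(c["img"][110:310,190:430,::-1],None,fx=3,fy=3,interpolation=cv2.INTER_CUBIC))
E
```

```text
t 19.95 d [-16.29  -2.66   0.49] w [0.004 0.    1.146]
[-0.69394337  0.68755121  0.14460361] [ 0.18  0.44 -0.66  1.5   0.28  1.29  0.36]
```

View pics/s2.png

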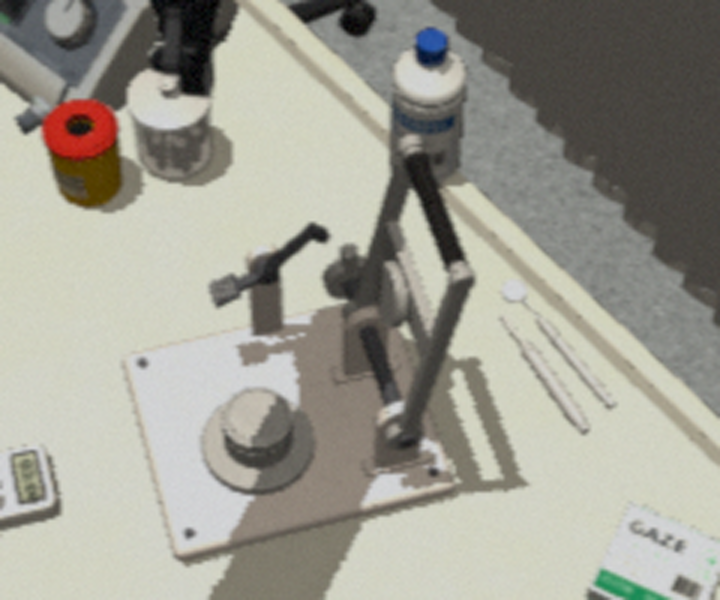

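Request:
{"fn": "drive_tool", "kwargs": {"moves": [{"tx": -2,"ty": -0.5,"tz": 0,"wx": 0,"wy": 0,"wz": 0.14},{"tx": -5,"ty": -1,"tz": 0,"wx": 0,"wy": 0,"wz": 0.28},{"tx": -8,"ty": -1.5,"tz": 0,"wx": 0,"wy": 0,"wz": 0.42},{"tx": -11,"ty": -2,"tz": 0,"wx": 0,"wy": 0,"wz": 0.56},{"tx": -14,"ty": -2.5,"tz": 0,"wx": 0,"wy": 0,"wz": 0.7},{"tx": -16,"ty": -2.6,"tz": 0,"wx": 0,"wy": 0,"wz": 0.84},{"tx": -16.3,"ty": -2.6,"tz": 0,"wx": 0,"wy": 0,"wz": 0.98},{"tx": -16.3,"ty": -2.6,"tz": 0,"wx": 0,"wy": 0,"wz": 1.146},{"tx": -16.3,"ty": -2.6,"tz": 0,"wx": 0,"wy": 0,"wz": 1.146},{"tx": -16.3,"ty": -2.6,"tz": 0,"wx": 0,"wy": 0,"wz": 1.146}], "hand": 6}}

```text
time_s: 21.0
position: [0.6539, -0.0126, 0.3614]
orientation: [0.797, 0.604, -0.001, -0.0]
contact_force: [0.9, 0.9, 0.6]
opening: 0.0603
```

```bash
python3 - <<'E'
from h import *
go(press(134,0,278),np.pi/2+YAW); print(sense()["joint_pos"].round(2))
overlay("pics/w13o.png",[(press(134,48,275),.004,(0,0,255)),(press(134,0,275),.004,(0,0,255)),(press(134,-48,275),.004,(0,0,255))],crop=(100,480,100,540),f=1.5)
for t in ["lever_bar"]:
    print(t,[(np.round(d["centre"],1).tolist(),round(d["score"],2)) for d in mark_of("wrist",t)][:5])
E
```

```text
t 21.0 d [-0.11  0.01  8.34] w [-0.001  0.001  0.009]
[ 0.16  0.57 -0.33  1.22  0.18  1.38 -0.43]
lever_bar [([318.2, 259.2], 0.63)]
```

View pics/w13o.png

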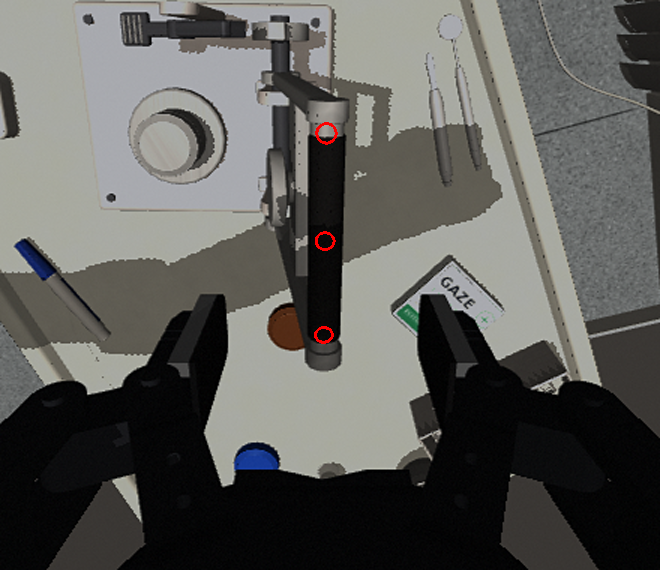

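Request:
{"fn": "drive_tool", "kwargs": {"moves": [{"tx": -0.2,"ty": 0,"tz": 3,"wx": 0,"wy": 0,"wz": 0},{"tx": -0.2,"ty": 0,"tz": 6,"wx": 0,"wy": 0,"wz": 0},{"tx": -0.2,"ty": 0,"tz": 7.5,"wx": 0,"wy": 0,"wz": 0},{"tx": -0.2,"ty": 0,"tz": 8.3,"wx": 0,"wy": 0,"wz": 0},{"tx": -0.2,"ty": 0,"tz": 8.3,"wx": 0,"wy": 0,"wz": 0},{"tx": -0.2,"ty": 0,"tz": 8.3,"wx": 0,"wy": 0,"wz": 0}]}}

```text
time_s: 21.7
position: [0.6541, -0.0144, 0.2805]
orientation: [0.797, 0.603, 0.001, 0.001]
contact_force: [0.4, 0.4, -0.5]
opening: 0.0599
```

```bash
python3 - <<'E'
from h import *
go(press(134,0,278),np.pi/2+YAW)
E
```

```text
t 21.7 d [ 0.04 -0.07  0.25] w [ 0.002 -0.001  0.007]
```

Request:
{"fn": "drive_tool", "kwargs": {"moves": [{"tx": 0,"ty": 0,"tz": 0.2,"wx": 0,"wy": 0,"wz": 0},{"tx": 0,"ty": 0,"tz": 0.2,"wx": 0,"wy": 0,"wz": 0},{"tx": 0,"ty": 0,"tz": 0.2,"wx": 0,"wy": 0,"wz": 0},{"tx": 0,"ty": 0,"tz": 0.2,"wx": 0,"wy": 0,"wz": 0},{"tx": 0,"ty": 0,"tz": 0.2,"wx": 0,"wy": 0,"wz": 0},{"tx": 0,"ty": 0,"tz": 0.2,"wx": 0,"wy": 0,"wz": 0},{"tx": 0,"ty": 0,"tz": 0.2,"wx": 0,"wy": 0,"wz": 0}], "hand": 0.5, "newtons": 25}}

```text
time_s: 22.4
position: [0.6543, -0.0146, 0.278]
orientation: [0.798, 0.603, 0.001, 0.001]
contact_force: [2.0, -0.9, 1.0]
opening: 0.0149
```

```bash
python3 - <<'E'
from h import *
s=sense(); print(s["position"],s["opening"],s["contact_force"])
p0=s["position"]; Rm=R.from_quat(s["orientation"]); h=press(100,0,88)
# arc: bar angle a: bar = hinge + 190*( -sin(a-.1745), cos(a-.1745))
def bar(a): 
    return press(100-190*np.sin(a-.1745),0,88+190*np.cos(a-.1745))
print(bar(0), "TCP-bar",p0-bar(0))
for i,a in enumerate(np.arange(0,1.80,.05)):
    d=Rm.inv().apply(bar(a)-bar(0))*100; print(round(a,2),d.round(2).tolist())
go(press(134,0,278),np.pi/2+YAW)
E
```

```text
[ 0.65425902 -0.01464149  0.27803043] 0.014937051903980337 [ 1.97317148 -0.94083309  0.98314945]
[ 0.65253411 -0.01350725  0.27511456] TCP-bar [ 0.00172491 -0.00113424  0.00291587]
0.0 [0.0, 0.0, 0.0]
0.05 [0.01, -0.94, -0.14]
0.1 [0.01, -1.88, -0.24]
0.15 [0.02, -2.83, -0.29]
0.2 [0.02, -3.78, -0.29]
0.25 [0.03, -4.73, -0.25]
0.3 [0.03, -5.68, -0.15]
0.35 [0.04, -6.62, -0.01]
0.4 [0.04, -7.55, 0.17]
0.45 [0.05, -8.47, 0.41]
0.5 [0.05, -9.38, 0.69]
0.55 [0.06, -10.27, 1.01]
0.6 [0.06, -11.14, 1.38]
0.65 [0.07, -12.0, 1.79]
0.7 [0.07, -12.84, 2.24]
0.75 [0.08, -13.65, 2.74]
0.8 [0.08, -14.43, 3.27]
0.85 [0.09, -15.19, 3.85]
0.9 [0.09, -15.92, 4.46]
0.95 [0.09, -16.61, 5.1]
1.0 [0.1, -17.28, 5.78]
1.05 [0.1, -17.9, 6.5]
1.1 [0.1, -18.5, 7.24]
1.15 [0.1, -19.05, 8.01]
1.2 [0.11, -19.56, 8.81]
1.25 [0.11, -20.04, 9.63]
1.3 [0.11, -20.47, 10.48]
1.35 [0.11, -20.86, 11.35]
1.4 [0.11, -21.21, 12.23]
1.45 [0.12, -21.51, 13.13]
1.5 [0.12, -21.76, 14.05]
1.55 [0.12, -21.97, 14.97]
1.6 [0.12, -22.14, 15.91]
1.65 [0.12, -22.25, 16.85]
1.7 [0.12, -22.32, 17.8]
1.75 [0.12, -22.34, 18.75]
t 22.4 d [ 0.06 -0.1   0.  ] w [ 0.002 -0.001  0.006]
```

Request:
{"fn": "drive_tool", "kwargs": {"moves": [{"tx": 0,"ty": -0.95,"tz": -0.15,"wx": 0,"wy": 0,"wz": 0},{"tx": 0,"ty": -1.9,"tz": -0.25,"wx": 0,"wy": 0,"wz": 0},{"tx": 0,"ty": -2.85,"tz": -0.3,"wx": 0,"wy": 0,"wz": 0},{"tx": 0,"ty": -3.8,"tz": -0.3,"wx": 0,"wy": 0,"wz": 0},{"tx": 0,"ty": -4.75,"tz": -0.25,"wx": 0,"wy": 0,"wz": 0},{"tx": 0,"ty": -5.7,"tz": -0.15,"wx": 0,"wy": 0,"wz": 0},{"tx": 0,"ty": -6.6,"tz": 0,"wx": 0,"wy": 0,"wz": 0},{"tx": 0,"ty": -7.55,"tz": 0.15,"wx": 0,"wy": 0,"wz": 0},{"tx": 0,"ty": -8.5,"tz": 0.4,"wx": 0,"wy": 0,"wz": 0},{"tx": 0,"ty": -9.4,"tz": 0.7,"wx": 0,"wy": 0,"wz": 0}]}}

```text
time_s: 23.4
position: [0.5624, 0.0122, 0.2705]
orientation: [0.797, 0.603, 0.001, -0.0]
contact_force: [3.9, 2.1, 4.2]
opening: 0.0149
```

```bash
cat >> h.py <<'E'
def bar(a): return press(100-190*np.sin(a-.1745),0,88+190*np.cos(a-.1745))
E
python3 - <<'E'
from h import *
s=sense(); print(s["position"],s["opening"],s["contact_force"])
for a in (.45,.5,.55,.6,.7,.8,.9,1.0,1.1,1.2): print(a); go(bar(a)+[.0017,-.0011,.0029],np.pi/2+YAW)
c,M=wristcam(); cv2.imwrite("pics/w14.png",c["img"][:,:,::-1])
E
```

```text
[0.56244521 0.01221884 0.27047603] 0.014896840581438217 [3.88491198 2.05883758 4.17060324]
0.45
t 23.4 d [-0.03  1.1  -0.33] w [ 0.001 -0.002  0.007]
0.5
t 23.4 d [-0.02  0.19 -0.04] w [ 0.001 -0.002  0.007]
0.55
t 23.4 d [-0.02 -0.7   0.28] w [ 0.001 -0.002  0.007]
0.6
t 23.4 d [-0.01 -1.58  0.65] w [ 0.001 -0.002  0.007]
0.7
t 23.4 d [-0.   -3.27  1.52] w [ 0.001 -0.002  0.007]
0.8
t 23.4 d [ 0.01 -4.86  2.55] w [ 0.001 -0.002  0.007]
0.9
t 23.4 d [ 0.01 -6.34  3.74] w [ 0.001 -0.002  0.007]
1.0
t 23.4 d [ 0.02 -7.7   5.07] w [ 0.001 -0.002  0.007]
1.1
t 23.4 d [ 0.03 -8.92  6.53] w [ 0.001 -0.002  0.007]
1.2
t 23.4 d [ 0.03 -9.98  8.1 ] w [ 0.001 -0.002  0.007]
```

View pics/w14.png

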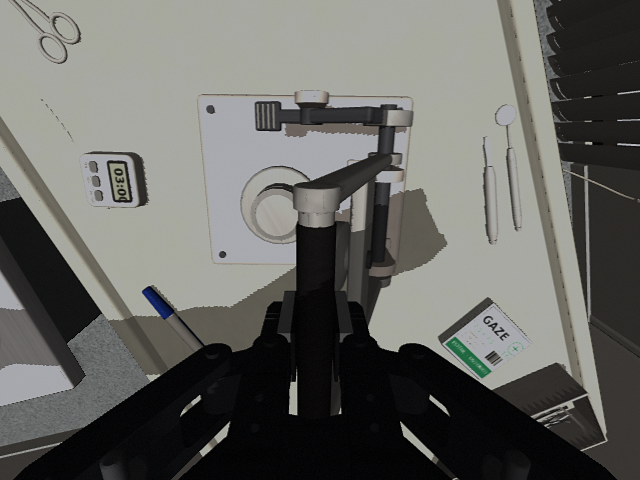

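Request:
{"fn": "drive_tool", "kwargs": {"moves": [{"tx": 0,"ty": -0.8,"tz": 0.3,"wx": 0,"wy": 0,"wz": 0},{"tx": 0,"ty": -1.7,"tz": 0.7,"wx": 0,"wy": 0,"wz": 0},{"tx": 0,"ty": -2.5,"tz": 1.1,"wx": 0,"wy": 0,"wz": 0},{"tx": 0,"ty": -3.3,"tz": 1.5,"wx": 0,"wy": 0,"wz": 0},{"tx": 0,"ty": -4.1,"tz": 2,"wx": 0,"wy": 0,"wz": 0},{"tx": 0,"ty": -4.9,"tz": 2.55,"wx": 0,"wy": 0,"wz": 0},{"tx": 0,"ty": -5.6,"tz": 3.1,"wx": 0,"wy": 0,"wz": 0},{"tx": 0,"ty": -6.35,"tz": 3.75,"wx": 0,"wy": 0,"wz": 0},{"tx": 0,"ty": -7.05,"tz": 4.4,"wx": 0,"wy": 0,"wz": 0},{"tx": 0,"ty": -7.7,"tz": 5.1,"wx": 0,"wy": 0,"wz": 0}]}}

```text
time_s: 24.45
position: [0.4893, 0.0333, 0.2195]
orientation: [0.797, 0.603, 0.001, -0.0]
contact_force: [5.0, 3.5, 5.2]
opening: 0.0151
```

```bash
python3 - <<'E'
from h import *
s=sense(); print(s["position"],s["opening"],s["contact_force"],s["joint_pos"].round(2))
for a in (1,1.05,1.1,1.15,1.2,1.25,1.3,1.35,1.4,1.45,1.5): print(a); go(bar(a)+[.0017,-.0011,.0029],np.pi/2+YAW)
E
```

```text
[0.48928316 0.03326698 0.21950346] 0.015052758366232386 [5.02587815 3.51239422 5.23442058] [ 0.13  0.43 -0.35  1.91  0.19  0.83 -0.59]
1
t 24.45 d [-0.01 -0.09 -0.03] w [ 0.001 -0.002  0.007]
1.05
t 24.45 d [-0.   -0.71  0.69] w [ 0.001 -0.002  0.007]
1.1
t 24.45 d [-0.   -1.3   1.43] w [ 0.001 -0.002  0.007]
1.15
t 24.45 d [-0.   -1.86  2.2 ] w [ 0.001 -0.002  0.007]
1.2
t 24.45 d [ 0.   -2.37  3.  ] w [ 0.001 -0.002  0.007]
1.25
t 24.45 d [ 0.   -2.85  3.83] w [ 0.001 -0.002  0.007]
1.3
t 24.45 d [ 0.   -3.28  4.67] w [ 0.001 -0.002  0.007]
1.35
t 24.45 d [ 0.   -3.67  5.54] w [ 0.001 -0.002  0.007]
1.4
t 24.45 d [ 0.   -4.01  6.42] w [ 0.001 -0.002  0.007]
1.45
t 24.45 d [ 0.   -4.31  7.32] w [ 0.001 -0.002  0.007]
1.5
t 24.45 d [ 0.   -4.57  8.24] w [ 0.001 -0.002  0.007]
```

Request:
{"fn": "drive_tool", "kwargs": {"moves": [{"tx": 0,"ty": -0.75,"tz": 0.7,"wx": 0,"wy": 0,"wz": 0},{"tx": 0,"ty": -1.35,"tz": 1.45,"wx": 0,"wy": 0,"wz": 0},{"tx": 0,"ty": -1.9,"tz": 2.2,"wx": 0,"wy": 0,"wz": 0},{"tx": 0,"ty": -2.4,"tz": 3,"wx": 0,"wy": 0,"wz": 0},{"tx": 0,"ty": -2.85,"tz": 3.85,"wx": 0,"wy": 0,"wz": 0},{"tx": 0,"ty": -3.3,"tz": 4.7,"wx": 0,"wy": 0,"wz": 0},{"tx": 0,"ty": -3.7,"tz": 5.55,"wx": 0,"wy": 0,"wz": 0},{"tx": 0,"ty": -4,"tz": 6.4,"wx": 0,"wy": 0,"wz": 0},{"tx": 0,"ty": -4.3,"tz": 7.3,"wx": 0,"wy": 0,"wz": 0},{"tx": 0,"ty": -4.6,"tz": 8.2,"wx": 0,"wy": 0,"wz": 0}], "newtons": 35}}

```text
time_s: 25.45
position: [0.4461, 0.0457, 0.1378]
orientation: [0.798, 0.603, 0.002, 0.001]
contact_force: [5.2, 2.8, 8.0]
opening: 0.0148
```

```bash
python3 - <<'E'
from h import *
s=sense(); print(s["position"],s["opening"],s["contact_force"],s["joint_pos"].round(2))
for a in (1.5,1.55,1.6,1.65,1.7,1.75): print(a); go(bar(a)+[.0017,-.0011,.0029],np.pi/2+YAW)
c,M=wristcam(); cv2.imwrite("pics/w15.png",c["img"][:,:,::-1])
c=read_camera("side"); cv2.imwrite("pics/s3.png",cv2.resize(c["img"][110:310,190:430,::-1],None,fx=3,fy=3,interpolation=cv2.INTER_CUBIC))
E
```

```text
[0.44613141 0.04571834 0.13779723] 0.014832280407010609 [5.16778737 2.8499428  8.03071814] [ 0.06  0.5  -0.3   2.11  0.27  0.56 -0.7 ]
1.5
t 25.45 d [-0.   -0.06  0.08] w [ 0.003 -0.003  0.006]
1.55
t 25.45 d [-0.   -0.27  1.  ] w [ 0.003 -0.003  0.006]
1.6
t 25.45 d [-0.01 -0.44  1.94] w [ 0.003 -0.003  0.006]
1.65
t 25.45 d [-0.01 -0.56  2.88] w [ 0.003 -0.003  0.006]
1.7
t 25.45 d [-0.01 -0.63  3.83] w [ 0.003 -0.003  0.006]
1.75
t 25.45 d [-0.01 -0.65  4.78] w [ 0.003 -0.003  0.006]
```

View pics/w15.png

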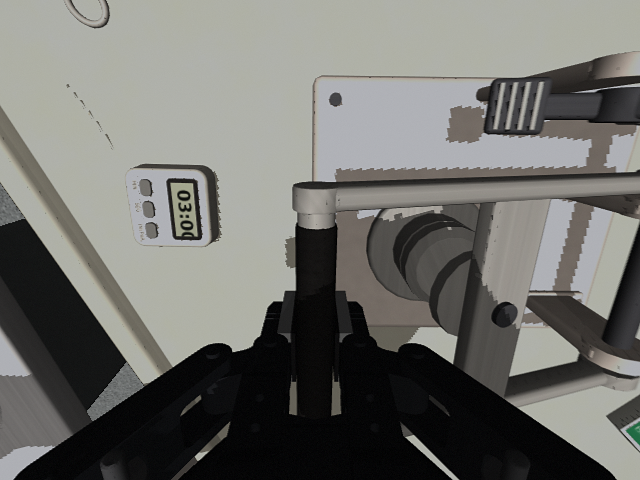

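View pics/s3.png

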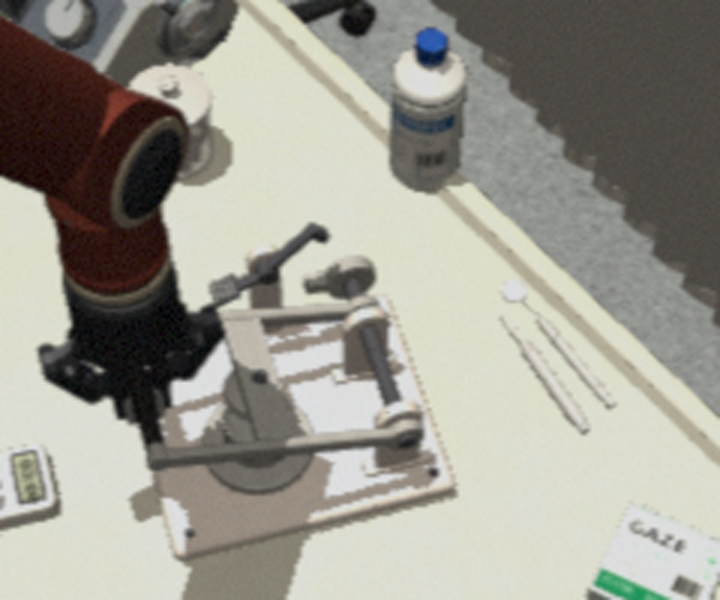

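Request:
{"fn": "drive_tool", "kwargs": {"moves": [{"tx": 0,"ty": -0.15,"tz": 0.6,"wx": 0,"wy": 0,"wz": 0},{"tx": 0,"ty": -0.3,"tz": 1.1,"wx": 0,"wy": 0,"wz": 0},{"tx": 0,"ty": -0.4,"tz": 1.7,"wx": 0,"wy": 0,"wz": 0},{"tx": 0,"ty": -0.5,"tz": 2.3,"wx": 0,"wy": 0,"wz": 0},{"tx": 0,"ty": -0.55,"tz": 2.9,"wx": 0,"wy": 0,"wz": 0},{"tx": 0,"ty": -0.6,"tz": 3.4,"wx": 0,"wy": 0,"wz": 0},{"tx": 0,"ty": -0.63,"tz": 3.8,"wx": 0,"wy": 0,"wz": 0},{"tx": 0,"ty": -0.65,"tz": 4.2,"wx": 0,"wy": 0,"wz": 0},{"tx": 0,"ty": -0.65,"tz": 4.4,"wx": 0,"wy": 0,"wz": 0}], "newtons": 50}}

```text
time_s: 26.45
position: [0.4395, 0.0477, 0.0938]
orientation: [0.797, 0.603, 0.002, 0.0]
contact_force: [4.4, 3.7, 8.1]
opening: 0.0149
```

```bash
python3 - <<'E'
from h import *
s=sense(); print(s["position"],s["opening"],s["contact_force"],s["joint_pos"].round(2))
for a in (1.7,1.75): print(a); go(bar(a)+[.0017,-.0011,.0029],np.pi/2+YAW)
E
```

```text
[0.4395125  0.04765486 0.09381007] 0.01486348653382505 [4.4266595  3.66871344 8.12160166] [ 0.01  0.58 -0.24  2.17  0.31  0.43 -0.76]
1.7
t 26.45 d [-0.    0.08 -0.57] w [ 0.002 -0.003  0.007]
1.75
t 26.45 d [-0.01  0.06  0.38] w [ 0.002 -0.003  0.007]
```

Now to contact, grip firmer, in small steps.

Request:
{"fn": "drive_tool", "kwargs": {"moves": [{"tx": 0,"ty": 0,"tz": 0.15,"wx": 0,"wy": 0,"wz": 0},{"tx": 0,"ty": 0,"tz": 0.3,"wx": 0,"wy": 0,"wz": 0},{"tx": 0,"ty": 0,"tz": 0.4,"wx": 0,"wy": 0,"wz": 0},{"tx": 0,"ty": 0,"tz": 0.5,"wx": 0,"wy": 0,"wz": 0}], "newtons": 90}}

```text
time_s: 26.85
position: [0.4394, 0.0477, 0.0892]
orientation: [0.797, 0.603, 0.002, 0.0]
contact_force: [2.6, 3.8, 11.6]
opening: 0.0135
```

Request:
{"fn": "drive_tool", "kwargs": {"moves": [{"tx": 0,"ty": 0,"tz": 0.1,"wx": 0,"wy": 0,"wz": 0},{"tx": 0,"ty": 0,"tz": 0.2,"wx": 0,"wy": 0,"wz": 0},{"tx": 0,"ty": 0,"tz": 0.2,"wx": 0,"wy": 0,"wz": 0}]}}

```text
time_s: 27.15
position: [0.4394, 0.0477, 0.0872]
orientation: [0.797, 0.603, 0.002, 0.0]
contact_force: [3.0, 3.8, 9.9]
opening: 0.0139
```

```bash
python3 - <<'E'
from h import *
s=sense(); print(s["position"],s["opening"],s["contact_force"],s["joint_pos"].round(2))
c,M=wristcam(); im=c["img"][:,:,::-1].copy()
for a,col in ((1.70,(0,255,0)),(1.75,(0,0,255)),(1.8,(255,0,0))):
    e=[100-190*np.sin(a-.1745),58,88+190*np.cos(a-.1745)]
    for u in wproj(c,M,[press(*e),press(100,58,88)]): cv2.circle(im,(int(u[0]),int(u[1])),3,col,1)
cv2.imwrite("pics/w16.png",im)
c=read_camera("side"); cv2.imwrite("pics/s4.png",cv2.resize(c["img"][180:310,220:360,::-1],None,fx=5,fy=5,interpolation=cv2.INTER_CUBIC))
E
```

```text
[0.43937071 0.04771054 0.08719016] 0.013940309224520291 [3.0390676  3.76046912 9.87791137] [ 0.    0.59 -0.23  2.17  0.32  0.41 -0.76]
```

View pics/w16.png

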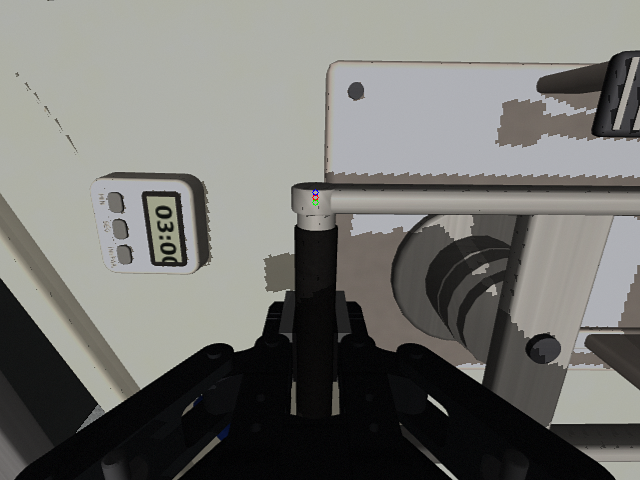

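View pics/s4.png

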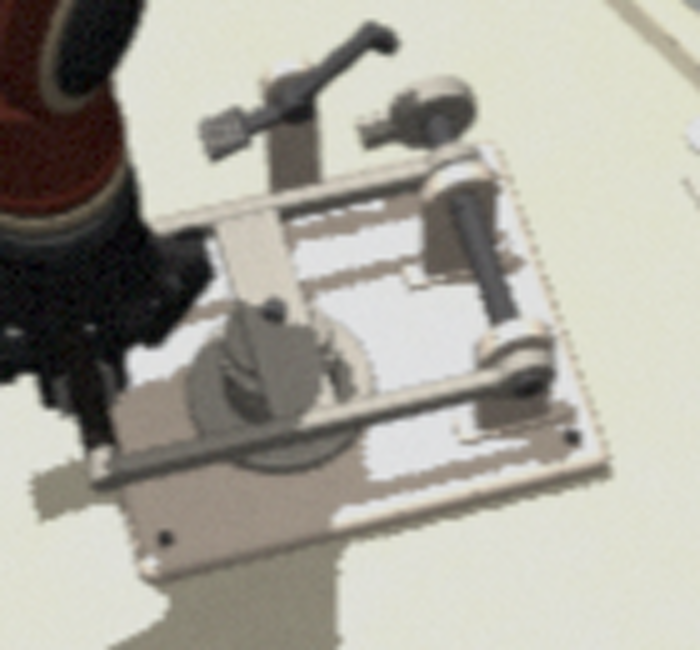

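Request:
{"fn": "drive_tool", "kwargs": {"moves": [{"tx": 0,"ty": 0,"tz": 0.15,"wx": 0,"wy": 0,"wz": 0},{"tx": 0,"ty": 0,"tz": 0.3,"wx": 0,"wy": 0,"wz": 0},{"tx": 0,"ty": 0,"tz": 0.3,"wx": 0,"wy": 0,"wz": 0}]}}

```text
time_s: 27.55
position: [0.4394, 0.0477, 0.0845]
orientation: [0.797, 0.603, 0.002, 0.0]
contact_force: [2.3, 2.3, 12.7]
opening: 0.0139
```

Request:
{"fn": "drive_tool", "kwargs": {"moves": [{"tx": 0,"ty": 0,"tz": 0.1,"wx": 0,"wy": 0,"wz": 0},{"tx": 0,"ty": 0,"tz": 0.1,"wx": 0,"wy": 0,"wz": 0}]}}

```text
time_s: 27.75
position: [0.4394, 0.0477, 0.0844]
orientation: [0.797, 0.603, 0.002, 0.001]
contact_force: [-0.4, 2.6, 21.6]
opening: 0.0134
```

Request:
{"fn": "drive_tool", "kwargs": {"moves": [{"tx": 0,"ty": 0,"tz": 0.1,"wx": 0,"wy": 0,"wz": 0},{"tx": 0,"ty": 0,"tz": 0.1,"wx": 0,"wy": 0,"wz": 0},{"tx": 0,"ty": 0,"tz": 0.1,"wx": 0,"wy": 0,"wz": 0}], "newtons": 110}}

```text
time_s: 28.05
position: [0.4394, 0.0477, 0.0843]
orientation: [0.797, 0.603, 0.002, 0.001]
contact_force: [-2.2, 3.0, 31.6]
opening: 0.0135
```

```bash
python3 - <<'E'
from h import *
s=sense(); print(s["position"],s["opening"],s["contact_force"],s["wrist_torque"],s["joint_pos"].round(2))
c,M=wristcam(); cv2.imwrite("pics/w17.png",c["img"][:,:,::-1])
c=read_camera("side"); cv2.imwrite("pics/s5.png",cv2.resize(c["img"][180:310,220:360,::-1],None,fx=5,fy=5,interpolation=cv2.INTER_CUBIC))
E
```

```text
[0.43941136 0.04769685 0.08433212] 0.013469647379729882 [-2.18641927  2.9923875  31.59513904] [ 0.35620836 -0.42874725 -0.19791423] [-0.    0.59 -0.22  2.18  0.33  0.4  -0.77]
```

View pics/w17.png

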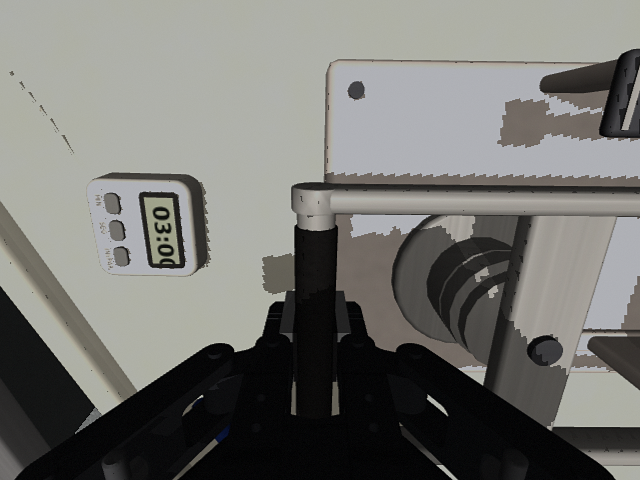

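View pics/s5.png

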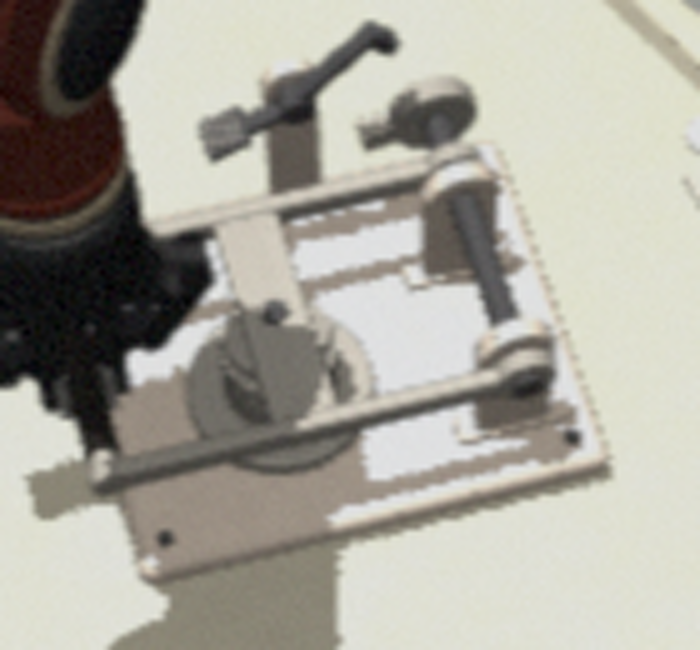

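Request:
{"fn": "drive_tool", "kwargs": {"moves": [{"tx": 0,"ty": 0,"tz": 0,"wx": 0,"wy": 0,"wz": 0},{"tx": 0,"ty": 0,"tz": 0,"wx": 0,"wy": 0,"wz": 0},{"tx": 0,"ty": 0,"tz": 0,"wx": 0,"wy": 0,"wz": 0},{"tx": 0,"ty": 0,"tz": 0,"wx": 0,"wy": 0,"wz": 0},{"tx": 0,"ty": 0,"tz": 0,"wx": 0,"wy": 0,"wz": 0},{"tx": 0,"ty": 0,"tz": 0,"wx": 0,"wy": 0,"wz": 0}]}}

```text
time_s: 28.75
position: [0.4394, 0.0477, 0.0843]
orientation: [0.797, 0.603, 0.002, 0.001]
contact_force: [-1.8, 3.2, 31.2]
opening: 0.0134
```

```bash
python3 - <<'E'
from h import *
s=sense(); print(s["time_s"],s["position"],s["opening"],s["contact_force"])
if s["contact_force"][2]>20: bot.close_job(); print("closed")
E
```

```text
28.75 [0.43942966 0.04768547 0.08434199] 0.01342406743112711 [-1.75567762  3.20939646 31.17334295]
the job is handed in; nothing more can be done
closed
```

The job is done and handed in at about 29 s, with the fingers still gripping the lever bar and pressing it down.

- **Stack:** I laid the thick half on the middle of the plate and the bevelled steel half on top, bevel up. The wrist camera overlays showed both centred on the plate, to roughly 1 mm.
- **Catch:** I pushed the tab down until it stopped, at about 15 N. The side camera then showed the tab down and the hook raised.
- **Lever:** I pulled the bar over to about level. At the end it held steady with about 31 N of reaction at the tool. I estimate that puts about 45 N on the stack at the pad.
- **Bystanders:** I did not touch the gauze packet or the glass dish on purpose. I took no final picture to confirm they stayed put.
- **Disagreements:** The fixed cameras placed the press about 3 mm from where the wrist camera did, and I used the wrist camera. The pad met the stack about 6 mm lower at the tool than I calculated; the bar may have slipped slightly in the fingers, or the lever or tool height may be off by that much.

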